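# Clear the T-slots of a weighing station

## Robot

A 6-joint arm with a two-finger parallel gripper is mounted at the origin on the work surface. World frame = base frame: x ahead of the robot, y to its left, z up, the work surface at z = 0. Lengths are in m, angles in rad, forces in N, time in s.
With the tool pointing down it reaches from about 0.35 to 0.975 m from the base axis. Payload 4.9 kg.
Tool frame: the origin (TCP) lies midway between the tips of the shut fingers; the grasp point (between the pads) lies bot.tcp_to_grasp behind it (bot.tcp_to_grasp is the distance from the TCP to the grasp point, in m); z points along the fingers, y is the line along which they close (so a half turn about z gives the same grasp; the last joint's range is limited). The gripper opens to 85 mm and grips with 20 to 120 N. Pads are 22 mm wide; open, the fingers measure 114 mm over their backs; the gripper's body (76 mm by 85 mm) begins 54 mm behind the grasp point. The pads swing forward as they close: fully open they stand 13 mm farther back than shut.
Start: joints at [1.152, 0.053, 1.613, -0, 1.476, -0.119], TCP at [0.185, 0.597, 0.231] pointing down, gripper open.
Joint ranges: [-3.01, 3.01], [-1.01, 2.22], [0.06, 2.58], [-1.02, 4.17], [0.09, 2.62], [-3.14, 3.14]. Speed limits (rad/s): [2.57, 2.57, 3.14, 3.14, 3.14, 3.14].

## Interface

Orientations are given as a 3x3 rotation matrix whose columns are the frame's x, y, z axes.
In Python, from plant import bot gives the robot as it stands. The module is installed in compiled form; this text tells all that it offers.
- The arm moves only by the shell command python3 -m creep 'ROWS' [FORCE]. ROWS is JSON, a list of rows, each a list of 7 numbers: the shift along the tool's x, y, z in m, then the turn, a rotation vector about the tool's x, y, z in degrees, then the finger opening in m, from 0 to 0.0854. In form: [[dx, dy, dz, wx, wy, wz, fingers], ...]. A call has 1 to 5 rows; each row shifts and turns the commanded pose from where the row before left it, along the tool's axes as they then stand; what a row does not reach is not made up. A row lasts 1/10 s, in which the tool goes at most 50 mm and 8.59 degrees, less where a joint would pass 70% of its speed; a pose out of reach is approached as far as the arm can. A call is refused whole if a number of a shift passes 0.05 or a number of a turn 8.59, either way. A call with a gripper value outside its range is refused whole. The fingers move at their own pace and stop on an object; FORCE is the grip in N (left out, the last holds). Time passes only in rows, so rows that do not move let the fingers close. It gives the time, the measured TCP pose, the force, the opening and the grip force at its end, in the units of the state.
- bot.get_obs(): the state, without advancing time (a new reading comes with each control period).
- bot.camera(name): name is "scene" or "top" or "wrist"; returns (picture, depth): 480x640x3 uint8, red, green, blue; 480x640 float32, m along the optical axis (not along the pixel's ray), 0 where there is no reading.
- bot.camera_info(name): a dict with "fx", "fy", "cx", "cy" (pixels), "rvec" (rotation vector, rad) and "tvec" (3), from world to camera coordinates, as OpenCV has them. Camera axes: x right, y down, z forward; pixel columns grow to the right and rows downward; lengths in m; the calibration is good to about 2 mm. A picture is of the moment at which its call begins: read the wrist's pose just before it. camera_info takes no time and is no camera call; for the wrist camera it gives the pose at the moment of the call.
- bot.job_done(): hands the job in; it is judged then, once.
Trained networks look in the newest picture that a camera, given by its name, has taken for a name from the list of things; names that differ only in an ending like _2 or _b are one class to them, and where a whole thing is asked for, a point or a joint stands for the part that bears it (a point fixed in the world has none). Each returns a list of dicts, best first, with "p" (0 to 1); they miss things now and then, are a little off and sometimes report something else, mostly with a low value. They report only what shows in the picture. A call takes as long as a camera call. They do not tell look-alikes from the thing itself.
- bot.boxes_of(camera, thing): "extent" ([left, top, width, height] in pixels, round what is visible of it).
- bot.trace(camera, thing): "mask" (480x640 bool, what is visible of it) and "extent" ([left, top, width, height] in pixels, round what is visible of it).
The state is a dict: "clock": time; "joints": joint angles; "joint_velocities": joint speeds; "joint_efforts": joint torques, N m; "tool_pos": TCP position; "orientation": TCP orientation; "force": force on the tool from outside, world axes, zero at the start; "wrist_torque": the same for the moment, N m; "grip_width": finger opening in m; "gripper_force": force on a finger pad.
Only numpy, scipy, OpenCV 4.12 (cv2) and the standard library are available. Lean on these libraries where they do the work, as an engineer would, in place of code of your own. Each camera call takes 0.05 s, during which the arm holds its last target. There are 200 camera calls.

## Task

Swing the clear draft cover of the weighing station right up, take the scraper by its neck and push it along every T-slot that holds scrap, from the closed end, so that all the scrap drops out of the open ends into the catch pan; touch scrap in the slots with the scraper only. Then stand the scraper back upright in its rest, about the middle, and after that lower the cover gently until it is fully shut on its stop. Do not fling the cover either way, and leave the jar, the beaker and the brass weight alone.

Things in the scene. Friction and masses are not known exactly. Their poses are not given: they have to be found in the camera images.
- base: Fixed grey aluminium station base, 142 (x) by 260 (y) mm, flat top 73 mm high. Origin: centre of its underside. Place and yaw vary. Three T-slots run along its y, centre lines at x = -44, 0, +44 mm: throat 20 mm wide, 12 mm deep; below it a cavity 34 mm wide, 16 mm high, floor at z = 45 mm. Slots are closed at -y (cavity from y = -120 mm), open at +y (130 mm). Behind y = -63 mm they start free.
- pan_in (a point): Centre of the floor (4 mm above the bench) of the fixed open steel catch pan below the slots' open ends: inside 164 (x) by 142 (y) mm, rim 32 mm high; axes as the base's, at base x = 0, y = 206 mm.
- cover (a joint): Hinge of the clear draft cover over the base, rad: 0 = shut on its stop (level), 1.75 = fully open on its back stop, just past upright. Starts at 0 to 0.35. A 5 mm clear panel 200 by 260 mm in an aluminium frame, 0.35 kg, 34 mm above the slotted top when shut. Its stiff hinge holds it wherever it is left (about 4 N at the handle lifts it, under 3 N pushes it down).
- cover_hinge (a point): Point on the cover's hinge axis, half-way along: in the base's frame at x = 120, y = 0, z = 107 mm. The axis runs along the base's y.
- cover_handle (a point): Middle of the cover's handle: round steel bar, diameter 14 mm, 110 mm long, along the base's y, 240 mm from the hinge axis, 30 mm clear of the cover's edge, held by a thin arm at each end; on the robot's side when shut. At joint value a it is at base x = 120 - 240 cos a, z = 107 + 240 sin a (mm).
- scraper: Slot scraper, 0.3 kg, upright in its rest. Origin: under its blade; z up, x along the blade. Steel blade 24 (x) by 13 (y) mm, 24 mm deep; steel sole 70 (x) by 50 (y) mm, z = 24 to 34 mm, which rides on the base's top while the blade hangs in a slot, x along the slot; white neck 24 mm square, z = 34 to 84 mm, to grip; white cap 24 (x) by 36 (y) mm, top at z = 90 mm. Same either way round.
- scraper_grip (a point): Middle of the scraper's square neck, 60 mm above the blade's tip and 36 mm above the sole's underside; axes as the scraper's.
- rest: Fixed grey plastic scraper rest, 190 (x) by 72 (y) mm, 36 mm high; place and yaw vary. Origin: centre of its underside. A groove 30 mm wide and 30 mm deep, open at both ends and above, runs along its x; the blade hangs in it and the sole sits flat on the top, the neck's middle then 72 mm above the bench.
- scrap0_mid (a point): Scrap in a slot, of dark steel, 0.12 kg: a broken T-nut with a block on top, flange 52 mm long, 30 mm wide, 11 mm thick, 22 mm high over all. The point is at the centre of the flange, half-way up it (5.5 mm above its underside); x across the slot, y along it. Lodged in one of the T-slots; it can leave only by the open end. A slot holds none to two pieces.
- scrap0: The same piece of scrap as scrap0_mid; origin at the centre of the flange's underside.
- scrap1_mid (a point): Scrap in a slot, of dark steel, 0.12 kg: a broken T-nut with a round stud stub on top, flange 56 mm long, 30 mm wide, 11 mm thick, 22 mm high over all. The point is at the centre of the flange, half-way up it (5.5 mm above its underside); x across the slot, y along it. Lodged in one of the T-slots; it can leave only by the open end. A slot holds none to two pieces.
- scrap1: The same piece of scrap as scrap1_mid; origin at the centre of the flange's underside.
- scrap2_mid (a point): Scrap in a slot, of dark steel, 0.12 kg: a broken clamp foot with two low stumps on top, flange 60 mm long, 30 mm wide, 11 mm thick, 22 mm high over all. The point is at the centre of the flange, half-way up it (5.5 mm above its underside); x across the slot, y along it. Lodged in one of the T-slots; it can leave only by the open end. A slot holds none to two pieces.
- scrap2: The same piece of scrap as scrap2_mid; origin at the centre of the flange's underside.
- scrap3_mid (a point): Scrap in a slot, of dark steel, 0.12 kg: a broken T-nut with a block on top, flange 52 mm long, 30 mm wide, 11 mm thick, 22 mm high over all. The point is at the centre of the flange, half-way up it (5.5 mm above its underside); x across the slot, y along it. Lodged in one of the T-slots; it can leave only by the open end. A slot holds none to two pieces.
- scrap3: The same piece of scrap as scrap3_mid; origin at the centre of the flange's underside.
- scrap4_mid (a point): Scrap in a slot, of dark steel, 0.12 kg: a broken T-nut with a round stud stub on top, flange 56 mm long, 30 mm wide, 11 mm thick, 22 mm high over all. The point is at the centre of the flange, half-way up it (5.5 mm above its underside); x across the slot, y along it. Lodged in one of the T-slots; it can leave only by the open end. A slot holds none to two pieces.
- scrap4: The same piece of scrap as scrap4_mid; origin at the centre of the flange's underside.
- scrap5_mid (a point): Scrap in a slot, of dark steel, 0.12 kg: a broken clamp foot with two low stumps on top, flange 60 mm long, 30 mm wide, 11 mm thick, 22 mm high over all. The point is at the centre of the flange, half-way up it (5.5 mm above its underside); x across the slot, y along it. Lodged in one of the T-slots; it can leave only by the open end. A slot holds none to two pieces.
- scrap5: The same piece of scrap as scrap5_mid; origin at the centre of the flange's underside.
- vial: White plastic jar, diameter 48 mm, 85 mm high, standing on the bench: leave alone. Origin under its centre.
- beaker: Glass beaker, diameter 72 mm, 85 mm high, on the bench: leave alone. Origin under its centre.
- weight: Brass knob weight, diameter 48 mm, 78 mm high, on the bench: leave alone. Origin under its centre.
Not all that is in view belongs to the job. Leave any pink look-alike of the scraper alone.

How it is judged:
On the way, in this order (a step that is already met when the one before it is completed fails the run):
1. the cover is swung up (beyond 1.4 rad) (value of joint cover above 1.4 rad), for 0.2 s.
2. with the cover still up, every piece of scrap is in the catch pan (y of scrap0_mid in the frame of base between 0.131 and 0.281 m and x of scrap0_mid in the frame of base between -0.086 and 0.086 m and height (world z) of each of scrap0_mid, scrap1_mid, scrap2_mid, scrap3_mid, scrap4_mid, scrap5_mid below 0.045 m and y of scrap1_mid in the frame of base between 0.131 and 0.281 m and x of scrap1_mid in the frame of base between -0.086 and 0.086 m and y of scrap2_mid in the frame of base between 0.131 and 0.281 m and x of scrap2_mid in the frame of base between -0.086 and 0.086 m and y of scrap3_mid in the frame of base between 0.131 and 0.281 m and x of scrap3_mid in the frame of base between -0.086 and 0.086 m and y of scrap4_mid in the frame of base between 0.131 and 0.281 m and x of scrap4_mid in the frame of base between -0.086 and 0.086 m and y of scrap5_mid in the frame of base between 0.131 and 0.281 m and x of scrap5_mid in the frame of base between -0.086 and 0.086 m and value of joint cover above 1.2 rad), for 0.2 s.
3. the scraper stands in its rest again, let go, with the cover still up (x of scraper_grip in the frame of rest between -0.05 and 0.05 m and y of scraper_grip in the frame of rest between -0.015 and 0.015 m and height (world z) of scraper_grip between 0.066 and 0.078 m and angle between scraper_grip's own z axis and vertical below 0.12 rad and value of joint cover above 1 rad and contact force between the fingers and scraper below 0.1 N), for 0.2 s.
4. the cover is shut on its stop (value of joint cover below 0.04 rad), for 0.2 s.
At the end, for the whole second after the job is handed in: All scrap in the catch pan (middle within its outline, below 45 mm); scraper in its rest: neck within 50 mm of the middle along the groove, 15 mm across, its middle 66 to 78 mm above the bench, tilt under 0.12 rad; cover shut to within 0.04 rad; all at rest (y of scrap0_mid in the frame of base between 0.131 and 0.281 m and x of scrap0_mid in the frame of base between -0.086 and 0.086 m and height (world z) of each of scrap0_mid, scrap1_mid, scrap2_mid, scrap3_mid, scrap4_mid, scrap5_mid below 0.045 m and y of scrap1_mid in the frame of base between 0.131 and 0.281 m and x of scrap1_mid in the frame of base between -0.086 and 0.086 m and y of scrap2_mid in the frame of base between 0.131 and 0.281 m and x of scrap2_mid in the frame of base between -0.086 and 0.086 m and y of scrap3_mid in the frame of base between 0.131 and 0.281 m and x of scrap3_mid in the frame of base between -0.086 and 0.086 m and y of scrap4_mid in the frame of base between 0.131 and 0.281 m and x of scrap4_mid in the frame of base between -0.086 and 0.086 m and y of scrap5_mid in the frame of base between 0.131 and 0.281 m and x of scrap5_mid in the frame of base between -0.086 and 0.086 m and x of scraper_grip in the frame of rest between -0.05 and 0.05 m and y of scraper_grip in the frame of rest between -0.015 and 0.015 m and height (world z) of scraper_grip between 0.066 and 0.078 m and angle between scraper_grip's own z axis and vertical below 0.12 rad and linear speed of each of scraper, scrap0, scrap1, scrap2, scrap3, scrap4, scrap5 below 0.03 m/s and value of joint cover below 0.04 rad); the robot touches nothing.
It fails at once if the jar, the beaker or the weight is moved more than 30 mm or tipped over (distance of any of vial, beaker, weight from where it was at the start of the episode above 0.03 m or angle between any of vial, beaker, weight's own z axis and vertical above 0.5 rad).
It fails at once if the cover lands on its stop (last 0.1 rad) faster than 0.8 rad/s (value of joint cover below 0.1 rad and velocity of joint cover below -0.8 rad/s).
It fails at once if the cover is thrown against its back stop (last 0.1 rad) faster than 1.2 rad/s (value of joint cover above 1.65 rad and velocity of joint cover above 1.2 rad/s).
It fails at once if the fingers push a piece of scrap that is still in its slot, in place of the scraper ((contact force between the fingers and scrap0 above 2 N and y of scrap0_mid in the frame of base below 0.13 m) or (contact force between the fingers and scrap1 above 2 N and y of scrap1_mid in the frame of base below 0.13 m) or (contact force between the fingers and scrap2 above 2 N and y of scrap2_mid in the frame of base below 0.13 m) or (contact force between the fingers and scrap3 above 2 N and y of scrap3_mid in the frame of base below 0.13 m) or (contact force between the fingers and scrap4 above 2 N and y of scrap4_mid in the frame of base below 0.13 m) or (contact force between the fingers and scrap5 above 2 N and y of scrap5_mid in the frame of base below 0.13 m)).
Of scrap0, scrap1, scrap2, scrap3, scrap4, scrap5 only 3 to 5 are there at a start; the rules pass over those that are not, and their reading is None.
At some moment in a run one of scraper may be knocked a few centimetres aside while the robot is not near it.
Once in a run the grip may slacken for a moment while it holds something.
It also fails if it takes over 208 s, if anything falls off the work surface, if the arm or the gripper's body presses on something with over 40 N, if the wrist force passes 120 N, or if a joint passes its speed limit or range.

## Working session

There is one attempt and no reset: what is moved stays moved. The work goes in short steps, Python scripts to look and compute and a shell command to move; the robot and the scene stay as the last step left them, time stands still between calls to the robot, and variables do not carry over. Pictures are saved under pics/ and viewed, at most 14 in all, crops included, and the job is handed in when it is done.

```bash
mkdir -p pics; cat > h.py <<'E'
import numpy as np, cv2
from plant import bot
def cam(n):
    i=bot.camera_info(n); R=cv2.Rodrigues(np.array(i["rvec"],float))[0]; t=np.array(i["tvec"],float).ravel()
    return i,R,t
def unproj(n,u,v,d,c=None):
    i,R,t=c or cam(n); u=np.asarray(u,float);v=np.asarray(v,float);d=np.asarray(d,float)
    p=np.stack([(u-i["cx"])/i["fx"]*d,(v-i["cy"])/i["fy"]*d,d],-1)
    return (p-t)@R
def proj(n,P,c=None):
    i,R,t=c or cam(n); q=np.atleast_2d(P)@R.T+t
    return np.stack([q[:,0]/q[:,2]*i["fx"]+i["cx"],q[:,1]/q[:,2]*i["fy"]+i["cy"]],-1)
def ray_z(n,u,v,z,c=None):
    a=unproj(n,u,v,1.0,c); i,R,t=c or cam(n); o=-R.T@t
    return o+(a-o)*(z-o[2])/(a-o)[...,2:3]
def save(n,img): cv2.imwrite(f"pics/{n}.png",img[:,:,::-1])
E
python3 - <<'E'
from h import *
o=bot.get_obs();print(o["clock"],o["tool_pos"],np.round(o["orientation"],3).tolist(),o["force"],bot.tcp_to_grasp)
for n in("scene","top"):
    im,d=bot.camera(n); save(n+"0",im); i,R,t=cam(n); print(n,i["fx"],(-R.T@t).round(3),R[2].round(2))
    np.savez(f"{n}0.npz",im=im,d=d)
    for k in("base","cover","cover_handle","scraper","rest","scrap0","scrap1","scrap2","vial","beaker","weight"):
        for r in bot.trace(n,k)[:6]:
            m=r["mask"]; ys,xs=np.nonzero(m); dd=d[m]; ok=dd>0
            P=unproj(n,xs[ok],ys[ok],dd[ok]); 
            print(n,k,round(r["p"],2),r["extent"],m.sum(),np.median(P,0).round(3) if ok.any() else None)
E
```

```text
0.0 [0.18432372 0.59654295 0.23004294] [[-0.955, 0.295, -0.001], [0.295, 0.955, -0.002], [0.0, -0.002, -1.0]] [-0.63776689  1.36634689 -0.24788429] 0.0187
scene 609.8636023416615 [ 1.281 -0.994  0.88 ] [-0.54  0.65 -0.53]
scene base 0.82 [288.4, 209.5, 139.2, 119.2] 9953 [ 0.58  -0.047  0.11 ]
scene cover 0.6 [289.1, 213.7, 132.5, 79.8] 6289 [ 0.567 -0.007  0.113]
scene scraper 0.97 [229.0, 286.1, 31.3, 37.5] 749 [ 0.466 -0.275  0.048]
scene scraper 0.68 [144.9, 293.1, 40.2, 38.3] 805 [ 0.344 -0.395  0.035]
scene rest 0.94 [198.1, 282.4, 86.1, 64.4] 2032 [ 0.477 -0.289  0.024]
scene vial 0.74 [230.1, 282.8, 31.3, 39.0] 807 [ 0.465 -0.273  0.046]
scene vial 0.67 [346.4, 182.8, 15.1, 29.2] 426 [0.342 0.302 0.052]
scene beaker 0.68 [303.4, 305.5, 33.0, 54.5] 1427 [ 0.649 -0.238  0.056]
top 617.494734290402 [ 0.227 -0.022  1.46 ] [ 0.19 -0.02 -0.98]
top base 0.64 [182.2, 164.1, 179.3, 120.0] 15781 [0.541 0.052 0.113]
top cover 0.57 [235.1, 169.1, 124.8, 112.1] 11080 [0.554 0.005 0.116]
top cover 0.22 [143.9, 307.6, 28.7, 26.4] 472 [0.323 0.307 0.082]
top cover_handle 0.86 [235.4, 170.2, 125.2, 114.8] 11255 [0.554 0.005 0.116]
top scraper 0.9 [452.2, 310.2, 27.9, 33.5] 712 [ 0.328 -0.385  0.036]
top rest 0.96 [396.6, 242.5, 33.8, 80.3] 1766 [ 0.407 -0.265  0.033]
top vial 0.8 [143.6, 309.1, 26.9, 25.7] 451 [0.324 0.308 0.082]
top beaker 0.77 [382.3, 176.2, 32.1, 34.2] 843 [ 0.649 -0.233  0.04 ]
top weight 0.83 [336.3, 279.2, 25.5, 23.8] 384 [ 0.401 -0.114  0.053]
```

View pics/scene0.png

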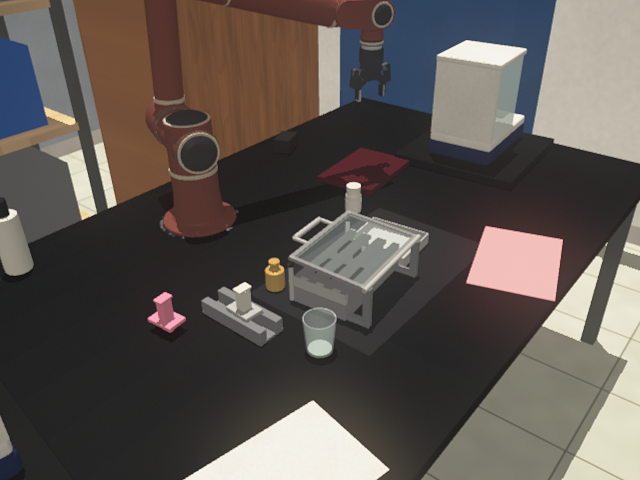

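View pics/top0.png

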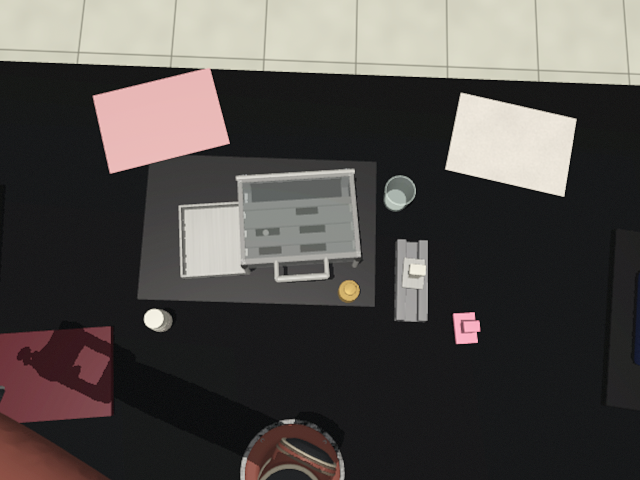

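The scene shows the station (top view 180–360, 165–285) with its open slot ends and pan on the left (world +y), and the handle at (302,270). The white scraper is in the grey rest at (413,268). Two things look like the scraper: white at (413,270), in the rest, and pink at (466,328), loose on the bench. The white one fits the description and the pink is the look-alike. Next I'll fit the poses.

```bash
python3 - <<'E'
from h import *
z=np.load("top0.npz");im,d=z["im"],z["d"]
v,u=np.mgrid[0:480,0:640]; P=unproj("top",u,v,d); P[d==0]=9
def rect(name,mask):
    q=P[mask][:,:2]; r=cv2.minAreaRect((q*1000).astype(np.float32)); print(name,mask.sum(),"c",np.round(r[0],1),"size",np.round(r[1],1),"ang",round(r[2],2),"z",np.percentile(P[mask][:,2],[5,50,95]).round(4))
Z=P[...,2]
box=lambda a,b,c,e:(u>=a)&(u<b)&(v>=c)&(v<e)
rect("pan rim",box(170,236,195,285)&(Z>.022)&(Z<.042))
rect("cover",box(230,365,160,290)&(Z>.095)&(Z<.2)&(d>0))
rect("handle bar",box(272,333,267,287)&(Z>.095)&(d>0))
rect("hinge side",box(236,360,165,178)&(Z>.095)&(d>0))
for a,b,c,e in((250,345,174,180),(250,345,215,225),(250,345,250,257),(240,358,258,264),(283,322,274,284)):
    m=box(a,b,c,e)&(d>0); print((a,c),np.median(P[m],0).round(4),np.percentile(Z[m],[10,90]).round(4))
rect("rest",box(385,440,230,330)&(Z>.022)&(Z<.042))
rect("sole",box(385,440,230,330)&(Z>.040)&(Z<.055))
rect("cap",box(385,440,230,330)&(Z>.09)&(Z<.12))
g=cv2.cvtColor(im,cv2.COLOR_RGB2BGR)[155:300,170:445]; cv2.imwrite("pics/c1.png",cv2.resize(g,None,fx=2.9,fy=2.9,interpolation=cv2.INTER_CUBIC))
E
```

```text
pan rim 444 c [519.1 216.6] size [173.8 134.1] ang 5.43 z [0.0234 0.03   0.0358]
cover 11052 c [542.    3.3] size [255.8 269.6] ang 5.74 z [0.108  0.1157 0.1248]
handle bar 414 c [428.1  -8.2] size [ 33.5 118.6] ang 1.48 z [0.1211 0.1262 0.1313]
hinge side 629 c [661.8  15. ] size [ 22.5 269.2] ang 3.27 z [0.1062 0.1115 0.116 ]
(250, 174) [0.6551 0.0107 0.1108] [0.1068 0.1145]
(250, 215) [0.5532 0.0073 0.1155] [0.1118 0.1193]
(250, 250) [0.4761 0.0044 0.1206] [0.1168 0.1245]
(240, 258) [0.4628 0.0008 0.1207] [0.0153 0.1256]
(283, 274) [ 0.425  -0.0084  0.1242] [-0.0021  0.1297]
rest 1295 c [ 437.3 -265. ] size [ 74.2 189.4] ang 89.07 z [0.0277 0.0354 0.0407]
sole 524 c [ 437.2 -263.8] size [ 70.1 185.8] ang 89.54 z [0.0405 0.0451 0.0502]
cap 177 c [ 451.2 -266.1] size [36.4 24.9] ang 85.37 z [0.0966 0.1015 0.106 ]
```

View pics/c1.png

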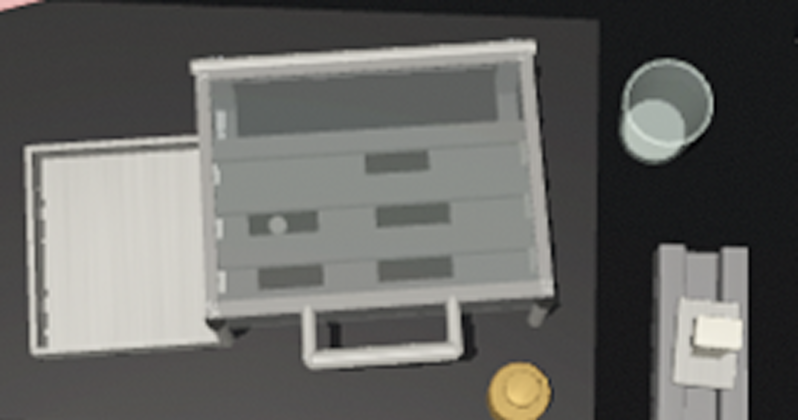

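Seen through the cover: slot +44 holds one piece, slot 0 two, slot −44 two, so five in all. The base is at about (0.541, 0.003), yaw 5.5°, and the cover is at about 0.055 rad. I'll move above the handle.

```bash
cat >> h.py <<'E'
def to(x,y,z,yaw=None):
    "tool-frame shift to world TCP point and turn about tool z so tool y has yaw (mod 180)"
    o=bot.get_obs(); p=np.array(o["tool_pos"]); R=np.array(o["orientation"])
    cur=np.degrees(np.arctan2(R[1,1],R[0,1])); w=None
    if yaw is not None: w=-((yaw-cur+90)%180-90)
    print("t",round(o["clock"],1),"pos",p.round(4),"yaw",round(cur,2),"zax",R[:,2].round(3),"shift",(R.T@(np.array([x,y,z])-p)).round(4),"turn",w,"F",np.round(o["force"],1),"w",round(o["grip_width"],4),"q",np.round(o["joints"],2))
B0=np.array([.541,.0033]);YAW=5.5
def bw(x,y):
    c,s=np.cos(np.radians(YAW)),np.sin(np.radians(YAW)); return B0+np.array([c*x-s*y,s*x+c*y])
E
for i in 1 2 3; do python3 -m creep '[[-0.0254,-0.0317,0,0,0,0,0.032],[-0.0254,-0.0317,0,0,0,0,0.032],[-0.0254,-0.0317,0,0,0,0,0.032],[-0.0254,-0.0317,0,0,0,0,0.032],[-0.0254,-0.0317,0,0,0,0,0.032]]' >/dev/null; done
python3 -m creep '[[-0.0254,-0.0317,0,0,0,8.4,0.032],[0,0,0,0,0,8.4,0.032],[0,0,0,0,0,8.4,0.032],[0,0,0,0,0,8.4,0.032],[0,0,0,0,0,8.4,0.032]]'
python3 -m creep '[[0,0,0,0,0,8.4,0.032],[0,0,0,0,0,8.4,0.032],[0,0,0,0,0,8.4,0.032],[0,0,0,0,0,0,0.032]]'
python3 - <<'E'
from h import *
to(.422,-.008,.2,5.5)
im,d=bot.camera("wrist"); save("w1",im); c=cam("wrist")
v,u=np.mgrid[0:480,0:640]; P=unproj("wrist",u,v,d,c); np.savez("w1.npz",P=P,d=d)
for n in("cover_handle","scrap0","scrap1","scrap2"):
    for r in bot.trace("wrist",n)[:5]:
        m=r["mask"]&(d>0); print(n,round(r["p"],2),r["extent"],np.median(P[m],0).round(4))
E
```

```text
clock: 3.2
tool_pos: [0.4231, -0.0077, 0.2314]
orientation: [[-0.507, 0.862, 0.0], [0.862, 0.507, -0.0], [-0.0, 0.0, -1.0]]
force: [-0.1, 0.2, -0.2]
grip_width: 0.032
gripper_force: 0.0
clock: 3.6
tool_pos: [0.423, -0.0075, 0.2314]
orientation: [[-0.098, 0.995, 0.0], [0.995, 0.098, -0.0], [-0.0, 0.0, -1.0]]
force: [0.3, 0.0, 0.1]
grip_width: 0.0317
gripper_force: 0.0
t 3.6 pos [ 0.423  -0.0075  0.2314] yaw 5.64 zax [ 0. -0. -1.] shift [-0.0004 -0.0011  0.0314] turn 0.13841904298874397 F [0.3 0.  0.1] w 0.0317 q [-0.19 -0.47  2.06 -0.    1.55 -0.29]
cover_handle 0.56 [309.7, 37.7, 328.8, 349.3] [0.5564 0.0366 0.1158]
```

View pics/w1.png

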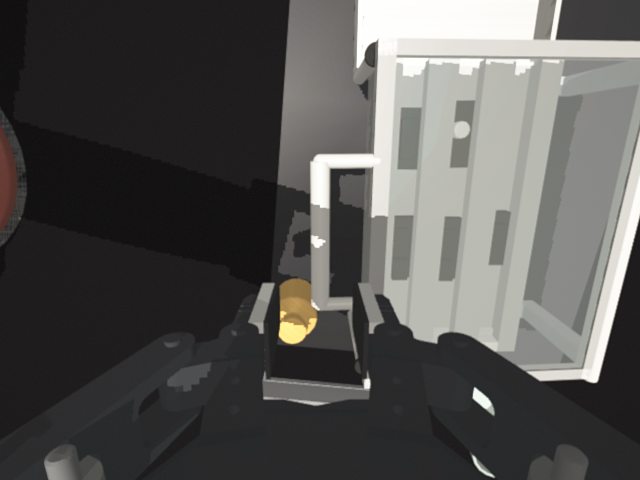

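The handle bar (col 320, rows 160–305) lies between the finger planes (cols 270–365), and the weight is at (295,310), off the bar. I'll check the bar centre from the wrist depth.

```bash
python3 - <<'E'
from h import *
z=np.load("w1.npz");P,d=z["P"],z["d"]
for r in(175,200,230,260,285):
    q=P[r,305:340]; m=(q[:,2]>.1)&(q[:,2]<.15); print(r,q[m].mean(0).round(4),q[m].min(0).round(4),q[m].max(0).round(4))
m=(P[...,2]>.09)&(P[...,2]<.16)&(d>0); q=P[m]
c=np.radians(5.5);X=np.array([np.cos(c),np.sin(c)]);Y=np.array([-X[1],X[0]])
print("bx",np.percentile((q[:,:2]-B0)@X,[.2,1,99,99.8]).round(3),"by",np.percentile((q[:,:2]-B0)@Y,[.2,1,99,99.8]).round(3))
for u in(150,):
    pass
for row in(60,47): 
    q=P[row,385:640];m=(q[:,2]>.09)&(q[:,2]<.15)&(d[row,385:640]>0); 
    if m.sum()>20: print("front frame", row,np.polyfit(q[m][:,0],q[m][:,1],1),m.sum())
a=P[60:370,378:390].reshape(-1,3);m=(a[:,2]>.1)&(a[:,2]<.14);print("edge",np.polyfit(a[m][:,1],a[m][:,0],1))
E
```

```text
175 [0.4209 0.0374 0.1269] [0.4143 0.0364 0.123 ] [0.4276 0.0379 0.1294]
200 [0.4227 0.02   0.1268] [0.416  0.0185 0.1222] [0.4296 0.0207 0.1291]
230 [ 0.4247 -0.0018  0.1271] [ 0.4182 -0.0039  0.1213] [ 0.4312 -0.001   0.129 ]
260 [ 0.4273 -0.0246  0.127 ] [ 0.4211 -0.026   0.1233] [ 0.4339 -0.0238  0.129 ]
285 [ 0.4294 -0.0444  0.1274] [ 0.423  -0.046   0.1233] [ 0.4361 -0.0435  0.1292]
bx [-0.122 -0.119  0.123  0.126] by [-0.129 -0.121  0.131  0.133]
front frame 60 [0.11407337 0.06283107] 255
front frame 47 [0.11539443 0.06953132] 254
edge [-0.15761556  0.47243429]
```

```bash
sed -i 's/^B0=.*/B0=np.array([.544,.0035]);YAW=5.8/' h.py
python3 -m creep '[[0,0.0025,0.03,0,0,0,0.032],[0,0,0.03,0,0,0,0.032],[0,0,0.03,0,0,0,0.032],[0,0,0.02,0,0,0,0.032],[0,0,0.018,0,0,0,0.032]]' 
python3 -m creep '[[0,0,0,0,0,0,0.0],[0,0,0,0,0,0,0.0],[0,0,0,0,0,0,0.0],[0,0,0,0,0,0,0.0],[0,0,0,0,0,0,0.0]]' 25
python3 - <<'E'
from h import *
o=bot.get_obs();print(o["gripper_force"])
to(.4255,-.008,.103)
# arc rows: tool y=+base x, tool z=down; steps of 0.06 rad from a0
a=.062
pts=[(120-240*np.cos(t),240*np.sin(t)) for t in np.append(np.arange(a,1.70,.075),1.70)]
D=np.diff(np.array(pts),axis=0)/1000
for i,k in enumerate(D): print("[0,%.4f,%.4f,0,0,0,0],"%(k[0],-k[1]),end="\n" if i%5==4 else "")
E
```

```text
clock: 4.35
tool_pos: [0.425, -0.0071, 0.1018]
orientation: [[-0.099, 0.995, -0.001], [0.995, 0.099, 0.0], [0.0, -0.001, -1.0]]
force: [0.1, -0.4, 0.3]
grip_width: 0.032
gripper_force: 0.0
clock: 4.85
tool_pos: [0.4261, -0.0067, 0.104]
orientation: [[-0.098, 0.995, 0.002], [0.995, 0.098, 0.001], [0.001, 0.002, -1.0]]
force: [3.9, 3.9, -4.3]
grip_width: 0.0131
gripper_force: 25.0
24.96850311756134
t 4.8 pos [ 0.4261 -0.0067  0.104 ] yaw 5.65 zax [ 0.002  0.001 -1.   ] shift [-0.0013 -0.0008  0.001 ] turn None F [ 3.9  3.9 -4.3] w 0.0131 q [-0.19 -0.34  2.18  0.    1.3  -0.29]
[0,0.0018,-0.0179,0,0,0,0],[0,0.0031,-0.0177,0,0,0,0],[0,0.0044,-0.0174,0,0,0,0],[0,0.0057,-0.0171,0,0,0,0],[0,0.0070,-0.0166,0,0,0,0],
[0,0.0082,-0.0160,0,0,0,0],[0,0.0094,-0.0153,0,0,0,0],[0,0.0105,-0.0146,0,0,0,0],[0,0.0116,-0.0138,0,0,0,0],[0,0.0126,-0.0129,0,0,0,0],
[0,0.0135,-0.0119,0,0,0,0],[0,0.0144,-0.0108,0,0,0,0],[0,0.0151,-0.0097,0,0,0,0],[0,0.0158,-0.0086,0,0,0,0],[0,0.0164,-0.0074,0,0,0,0],
[0,0.0169,-0.0061,0,0,0,0],[0,0.0173,-0.0048,0,0,0,0],[0,0.0177,-0.0035,0,0,0,0],[0,0.0179,-0.0022,0,0,0,0],[0,0.0180,-0.0008,0,0,0,0],
[0,0.0180,0.0005,0,0,0,0],[0,0.0150,0.0015,0,0,0,0],
```

```bash

python3 -m creep '[[0,0.0018,-0.0179,0,0,0,0],[0,0.0031,-0.0177,0,0,0,0],[0,0.0044,-0.0174,0,0,0,0],[0,0.0057,-0.0171,0,0,0,0],[0,0.007,-0.0166,0,0,0,0]]' | grep -v orient
python3 -m creep '[[0,0.0082,-0.016,0,0,0,0],[0,0.0094,-0.0153,0,0,0,0],[0,0.0105,-0.0146,0,0,0,0],[0,0.0116,-0.0138,0,0,0,0],[0,0.0126,-0.0129,0,0,0,0]]' | grep -v orient
```

```text
clock: 5.35
tool_pos: [0.4495, -0.0045, 0.1911]
force: [12.9, 3.3, -11.3]
grip_width: 0.0134
gripper_force: 24.8
clock: 5.85
tool_pos: [0.4991, 0.0005, 0.2619]
force: [2.5, 2.1, -8.6]
grip_width: 0.0132
gripper_force: 24.5
```

```bash

python3 -m creep '[[0,0.0135,-0.0119,0,0,0,0],[0,0.0144,-0.0108,0,0,0,0],[0,0.0151,-0.0097,0,0,0,0],[0,0.0158,-0.0086,0,0,0,0],[0,0.0164,-0.0074,0,0,0,0]]' | grep -v orient
python3 -m creep '[[0,0.0169,-0.0061,0,0,0,0],[0,0.0173,-0.0048,0,0,0,0],[0,0.0177,-0.0035,0,0,0,0],[0,0.0179,-0.0022,0,0,0,0],[0,0.018,-0.0008,0,0,0,0]]' | grep -v orient
python3 -m creep '[[0,0.012,0.0003,0,0,0,0],[0,0.010,0.0007,0,0,0,0],[0,0.007,0.0008,0,0,0,0],[0,0,0,0,0,0,0]]' | grep -v orient
python3 - <<'E'
from h import *
im,d=bot.camera("scene"); save("s2",im[120:400,130:530])
E
```

```text
clock: 6.35
tool_pos: [0.5734, 0.0079, 0.3129]
force: [-4.0, 2.1, 1.0]
grip_width: 0.013
gripper_force: 24.3
clock: 6.85
tool_pos: [0.6617, 0.0167, 0.3316]
force: [-4.2, 3.3, 6.5]
grip_width: 0.0129
gripper_force: 26.1
clock: 7.25
tool_pos: [0.692, 0.0197, 0.329]
force: [2.7, 4.2, 4.5]
grip_width: 0.0128
gripper_force: 26.4
```

View pics/s2.png

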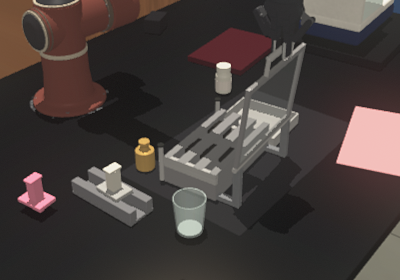

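The scene shows the cover upright at about 1.69 rad, the slots exposed and the scraper still in its rest. I'll release and go to the scraper.

```bash

python3 -m creep '[[0,0,0,0,0,0,0.032],[0,0,0,0,0,0,0.032],[0,0,-0.02,0,0,0,0.032],[0,0,-0.03,0,0,0,0.032],[0,0,-0.03,0,0,0,0.032]]' | grep -v orient
for i in 1 2; do python3 -m creep '[[-0.0315,-0.0273,0,0,0,0,0.06],[-0.0315,-0.0273,0,0,0,0,0.06],[-0.0315,-0.0273,0,0,0,0,0.06],[-0.0315,-0.0273,0,0,0,0,0.06],[-0.0315,-0.0273,0,0,0,0,0.06]]' | grep -v orient; done
python3 -m creep '[[0,0,0.04,0,0,8,0.06],[0,0,0.04,0,0,0,0.06],[0,0,0.04,0,0,0,0.06],[0,0,0.04,0,0,0,0.06],[0,0,0,0,0,0,0.06]]' | grep -v orient
python3 - <<'E'
from h import *
to(.451,-.266,.2)
im,d=bot.camera("wrist"); c=cam("wrist"); save("w2",im)
v,u=np.mgrid[0:480,0:640]; P=unproj("wrist",u,v,d,c)
Z=P[...,2]
def rect(name,mask):
    if mask.sum()<10: print(name,"none");return
    q=P[mask][:,:2]; r=cv2.minAreaRect((q*1000).astype(np.float32)); print(name,mask.sum(),"c",np.round(r[0],1),"size",np.round(r[1],1),"ang",round(r[2],2),"z",np.percentile(P[mask][:,2],[5,50,95]).round(4),"mean",P[mask].mean(0).round(4))
near=(np.hypot(P[...,0]-.45,P[...,1]+.266)<.13)&(d>0)&(P[...,1]>-.31)
rect("rest",near&(Z>.03)&(Z<.0405)); rect("sole",near&(Z>.0425)&(Z<.052)); rect("cap",near&(Z>.085)&(Z<.115))
for n in("scraper","rest"):
    for r in bot.trace("wrist",n)[:3]:
        m=r["mask"]&(d>0);print(n,r["p"],r["extent"],np.median(P[m],0).round(4))
im,d=bot.camera("top"); save("t2",im); np.savez("t2.npz",im=im,d=d)
v,u=np.mgrid[0:480,0:640]; P=unproj("top",u,v,d);Z=P[...,2]; g=(u>175)&(u<365)&(v>160)&(v<290)&(d>0)
rect("base top",g&(Z>.066)&(Z<.080)&(P[...,0]<.64))
rect("pan rim",g&(Z>.024)&(Z<.04)&(P[...,1]>.12)&(P[...,0]<.64))
for k in("scrap0","scrap1","scrap2"):
    for r in bot.trace("top",k)[:5]:
        m=r["mask"]&(d>0); p=np.median(P[m],0); dd=p[:2]-B0; print(k,round(r["p"],2),r["extent"],p.round(3))
E
```

```text
clock: 7.8
tool_pos: [0.6899, 0.0181, 0.4058]
force: [1.1, -1.0, 0.1]
grip_width: 0.0322
gripper_force: 0.0
clock: 8.3
tool_pos: [0.5685, -0.1529, 0.4058]
force: [-0.3, -0.9, 0.8]
grip_width: 0.0599
gripper_force: 0.0
clock: 8.8
tool_pos: [0.4478, -0.3229, 0.4059]
force: [-0.1, -0.3, 0.1]
grip_width: 0.0601
gripper_force: 0.0
clock: 9.3
tool_pos: [0.4461, -0.319, 0.2385]
force: [0.2, -0.2, -0.3]
grip_width: 0.0603
gripper_force: 0.0
t 9.3 pos [ 0.4461 -0.319   0.2385] yaw -2.42 zax [-0.011  0.009 -1.   ] shift [0.0528 0.0031 0.0389] turn None F [ 0.2 -0.2 -0.3] w 0.0603 q [-0.76 -0.13  1.77 -0.    1.51 -0.71]
rest 6287 c [ 445.3 -220.5] size [163.6 190.4] ang 89.51 z [0.0377 0.0394 0.0403] mean [ 0.4365 -0.2614  0.0392]
sole 2714 c [ 441.  -239.1] size [ 87.7 193.5] ang 34.45 z [0.0481 0.0496 0.051 ] mean [ 0.4564 -0.2617  0.0496]
cap 1426 c [ 457.6 -267.1] size [35.9 23.9] ang 85.76 z [0.1042 0.1057 0.1069] mean [ 0.4576 -0.2667  0.1056]
scraper 0.82 [286.5, 129.5, 80.0, 56.6] [ 0.4572 -0.2653  0.0502]
scraper 0.59 [176.5, 248.0, 73.5, 72.6] [ 0.3415 -0.3786  0.0384]
rest 0.92 [214.
[... 487 characters left out ...]
24.5, 11.6] [ 0.545 -0.03   0.06 ]
scrap0 0.43 [297.8, 204.7, 14.3, 10.9] [ 0.588 -0.014  0.062]
scrap1 0.78 [299.7, 241.5, 25.5, 10.7] [ 0.501 -0.031  0.059]
scrap1 0.68 [254.5, 227.8, 22.6, 6.3] [0.536 0.074 0.056]
scrap1 0.61 [257.9, 249.3, 27.2, 3.5] [0.491 0.068 0.063]
scrap1 0.52 [300.7, 224.7, 24.5, 11.6] [ 0.545 -0.03   0.06 ]
scrap1 0.43 [297.8, 204.7, 14.3, 10.9] [ 0.588 -0.014  0.062]
scrap2 0.78 [299.7, 241.5, 25.5, 10.7] [ 0.501 -0.031  0.059]
scrap2 0.68 [254.5, 227.8, 22.6, 6.3] [0.536 0.074 0.056]
scrap2 0.61 [257.9, 249.3, 27.2, 3.5] [0.491 0.068 0.063]
scrap2 0.52 [300.7, 224.7, 24.5, 11.6] [ 0.545 -0.03   0.06 ]
scrap2 0.43 [297.8, 204.7, 14.3, 10.9] [ 0.588 -0.014  0.062]
```

View pics/w2.png

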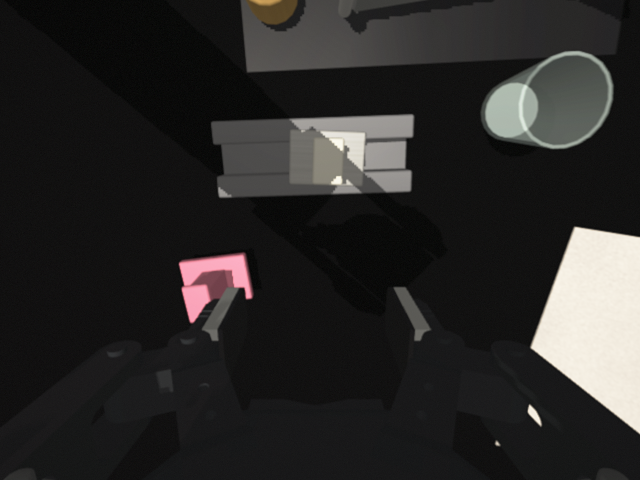

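The wrist view shows the white scraper in its rest (sole 290–365, 130–187) and the pink look-alike at (215,285), which I leave alone. I'll retake the measurement now that the arm has settled.

```bash
cat >> h.py <<'E'
def cloud(n):
    im,d=bot.camera(n); c=cam(n); v,u=np.mgrid[0:480,0:640]; P=unproj(n,u,v,d,c); P[d==0]=9
    return im,d,P,c
def rect(name,q):
    if len(q)<10: print(name,"none");return
    q=np.asarray(q); r=cv2.minAreaRect((q[:,:2]*1000).astype(np.float32)); print(name,len(q),"c",np.round(r[0],1),"size",np.round(r[1],1),"ang",round(r[2],2),"z",np.percentile(q[:,2],[5,50,95]).round(4),"mean",q.mean(0).round(4))
E
python3 - <<'E'
from h import *
to(.451,-.266,.2)
im,d,P,c=cloud("wrist"); to(.451,-.266,.2)
Z=P[...,2]; u0=np.zeros_like(Z,bool)
def s(a,b,c_,e): m=u0.copy(); m[c_:e,a:b]=1; return m
rect("cap",P[s(280,380,110,210)&(Z>.085)&(Z<.115)])
rect("sole",P[s(280,380,110,210)&(Z>.0425)&(Z<.055)])
rect("rest",P[s(200,420,100,210)&(Z>.025)&(Z<.0425)])
m=u0; r=[q for q in bot.trace("wrist","rest")][0]; mm=r["mask"]&(Z>.025)&(Z<.06); rect("restmask",P[mm])
i,R,t=c; print("camera at",(-R.T@t).round(3))
E
```

```text
t 9.7 pos [ 0.4507 -0.3223  0.2496] yaw -2.38 zax [ 0.003 -0.003 -1.   ] shift [ 0.0564 -0.0022  0.0494] turn None F [ 0.3 -0.3 -0.2] w 0.0604 q [-0.76 -0.13  1.76 -0.    1.51 -0.71]
t 9.7 pos [ 0.4505 -0.3221  0.2491] yaw -2.37 zax [ 0.003 -0.003 -1.   ] shift [ 0.0562 -0.002   0.0489] turn None F [ 0.3 -0.9  0.4] w 0.0599 q [-0.76 -0.13  1.76 -0.    1.51 -0.71]
cap 1344 c [ 455.1 -265. ] size [35.9 23.9] ang 85.52 z [0.0995 0.1009 0.1022] mean [ 0.4552 -0.2646  0.1009]
sole 2519 c [ 455.4 -264.9] size [49.9 69.3] ang 85.77 z [0.0436 0.0449 0.0462] mean [ 0.455  -0.263   0.0449]
rest 6901 c [ 442.  -263.8] size [ 72.1 189.9] ang 89.51 z [0.0334 0.0349 0.0362] mean [ 0.4392 -0.2612  0.0348]
restmask 6614 c [ 442.2 -263.7] size [ 72.  188.9] ang 89.54 z [0.0335 0.0349 0.0362] mean [ 0.4389 -0.2609  0.0349]
camera at [ 0.453 -0.253  0.391]
```

```bash

python3 -m creep '[[0.03,0.0016,0,0,0,1.9,0.06],[0.0272,0,0,0,0,0,0.06],[0,0,0.03,0,0,0,0.06],[0,0,0.03,0,0,0,0.06],[0,0,0.03,0,0,0,0.06]]' | grep -v orient
python3 - <<'E'
from h import *
to(.4545,-.265,.054,-4.3)
E
```

```text
clock: 10.25
tool_pos: [0.4552, -0.2644, 0.1568]
force: [-0.9, -0.1, 0.1]
grip_width: 0.0599
gripper_force: 0.0
t 10.2 pos [ 0.4552 -0.2644  0.1568] yaw -4.24 zax [ 0.002 -0.002 -1.   ] shift [-0.0005 -0.0009  0.1028] turn 0.06395193856209858 F [-0.9 -0.1  0.1] w 0.0599 q [-0.67 -0.13  1.92 -0.    1.35 -0.59]
```

```bash

python3 -m creep '[[0,0,0.03,0,0,0,0.06],[0,0,0.03,0,0,0,0.06],[0,0,0.025,0,0,0,0.06],[0,0,0.015,0,0,0,0.06],[0,0,0,0,0,0,0.06]]' | grep -v orient
python3 - <<'E'
from h import *
to(.4545,-.265,.054,-4.3)
E
```

```text
clock: 10.75
tool_pos: [0.4534, -0.2634, 0.0546]
force: [0.0, -0.3, 0.6]
grip_width: 0.0596
gripper_force: 0.0
t 10.8 pos [ 0.4534 -0.2634  0.0546] yaw -4.27 zax [-0.003  0.003 -1.   ] shift [-0.0015  0.0012  0.0006] turn 0.025080214128337275 F [ 0.  -0.3  0.6] w 0.0596 q [-0.67 -0.    1.98 -0.    1.17 -0.59]
```

```bash

python3 -m creep '[[0,0,0,0,0,0,0.0],[0,0,0,0,0,0,0.0],[0,0,0,0,0,0,0.0],[0,0,0,0,0,0,0.0],[0,0,0,0,0,0,0.0]]' 80 | grep -v orient
python3 -m creep '[[0,0,-0.01,0,0,0,0.0],[0,0,-0.02,0,0,0,0.0],[0,0,-0.03,0,0,0,0.0],[0,0,-0.03,0,0,0,0.0],[0,0,-0.03,0,0,0,0.0]]' | grep -v orient
python3 -m creep '[[0,0,-0.02,0,0,0,0.0],[0,0,0,0,0,0,0.0]]' | grep -v orient
python3 - <<'E'
from h import *
to(.45,-.265,.054,-4.3)
o=bot.get_obs();print(np.round(o["wrist_torque"],2))
# scan top for base geometry: slots' edges from t2
im,d,P,c=cloud("top"); X=np.array([np.cos(np.radians(YAW)),np.sin(np.radians(YAW))]);Y=np.array([-X[1],X[0]])
q=P.reshape(-1,3); b=np.c_[(q[:,:2]-B0)@X,(q[:,:2]-B0)@Y,q[:,2]]
# base top profile over y in -60..60: mean z per x bin ; and y limits
m=(abs(b[:,1])<.1)&(abs(b[:,0])<.1)&(b[:,2]<.2)
for lo in np.arange(-.085,.085,.004):
    k=m&(b[:,0]>=lo)&(b[:,0]<lo+.004); print(round(lo*1000+2),np.round(np.median(b[k,2])*1000,0) if k.sum()>5 else None,k.sum(),end=" | ")
print()
for yy in(-.09,-.045,0,.045,.09):
  k=(abs(b[:,1]-yy)<.02)&(abs(b[:,0])<.09)&(abs(b[:,2]-.073)<.006); print(yy,np.percentile(b[k,0],[1,99]).round(4))
k=(abs(b[:,0])<.06)&(abs(b[:,2]-.073)<.006)&(abs(b[:,1])<.16); print("y",np.percentile(b[k,1],[.5,99.5]).round(4))
E
```

```text
clock: 11.25
tool_pos: [0.456, -0.2654, 0.0588]
force: [1.4, -0.2, 5.8]
grip_width: 0.023
gripper_force: 79.7
clock: 11.75
tool_pos: [0.4538, -0.2637, 0.1771]
force: [0.9, 0.1, -2.6]
grip_width: 0.0231
gripper_force: 79.0
clock: 11.95
tool_pos: [0.4559, -0.2653, 0.2003]
force: [1.2, -0.0, -2.4]
grip_width: 0.0231
gripper_force: 79.2
t 11.9 pos [ 0.4559 -0.2653  0.2003] yaw -4.27 zax [ 0.005 -0.004 -1.   ] shift [ 0.0004 -0.0066  0.1463] turn 0.025095548490128294 F [ 1.2 -0.  -2.4] w 0.0231 q [-0.67 -0.17  1.87 -0.    1.43 -0.59]
[-0.04 -0.05  0.01]
-83 1.0 135 | -79 1.0 139 | -75 33.0 585 | -71 72.0 154 | -67 72.0 149 | -63 72.0 156 | -59 72.0 140 | -55 63.0 42 | -51 56.0 136 | -47 53.0 138 | -43 54.0 148 | -39 58.0 194 | -35 69.0 227 | -31 72.0 151 | -27 72.0 146 | -23 72.0 153 | -19 72.0 152 | -15 73.0 131 | -11 65.0 33 | -7 56.0 111 | -3 53.0 142 | 1 54.0 142 | 5 56.0 197 | 9 69.0 259 | 13 72.0 143 | 17 72.0 151 | 21 72.0 144 | 25 73.0 148 | 29 72.0 126 | 33 67.0 26 | 37 53.0 69 | 41 45.0 133 | 45 46.0 138 | 49 50.0 209 | 53 68.0 285 | 57 72.0 149 | 61 73.0 140 | 65 72.0 136 | 69 71.0 35 | 73 None 0 | 77 None 0 | 81 None 0 | 85 None 1 | 
-0.09 [-0.0745  0.0669]
-0.045 [-0.0742  0.0666]
0 [-0.0741  0.0672]
0.045 [-0.0741  0.0674]
0.09 [-0.0742  0.067 ]
y [-0.1296  0.1291]
```

```bash
sed -i 's/^B0=.*/B0=np.array([.5445,.0035]);YAW=5.8/' h.py
python3 -m creep '[[0.0362,0.0171,-0.01,0,0,0,0.0],[0.0362,0.0171,-0.01,0,0,0,0.0],[0.0362,0.0171,-0.01,0,0,0,0.0],[0.0362,0.0171,-0.01,0,0,0,0.0],[0.0362,0.0171,-0.01,0,0,0,0.0]]' | grep -v orient
for i in 1 2; do python3 -m creep '[[0,0,0,0,0,-8.34,0],[0,0,0,0,0,-8.34,0],[0,0,0,0,0,-8.34,0],[0,0,0,0,0,-8.34,0],[0,0,0,0,0,-8.34,0]]' | grep -v orient; done
python3 -m creep '[[0,0,0,0,0,-8.34,0],[0,0,0,0,0,-8.34,0],[0,0,0,0,0,0,0],[0,0,0,0,0,0,0]]' | grep -v orient
cat >> h.py <<'E'
def baseframe(P):
    X=np.array([np.cos(np.radians(YAW)),np.sin(np.radians(YAW))]);Y=np.array([-X[1],X[0]])
    q=P.reshape(-1,3); return np.c_[(q[:,:2]-B0)@X,(q[:,:2]-B0)@Y,q[:,2]]
E
python3 - <<'E'
from h import *
to(*bw(0,-.095),.25,95.8)
im,d,P,c=cloud("wrist"); to(*bw(0,-.095),.25,95.8); save("w3",im)
np.savez("w3.npz",P=P)
b=baseframe(P).reshape(P.shape)
for yy in(-.12,-.1,-.08,-.06,-.04,-.02,0,.02,.04):
  k=(abs(b[...,1]-yy)<.006)&(abs(b[...,0])<.09)&(abs(b[...,2]-.073)<.006); x=b[k][:,0]
  if len(x)<20: continue
  h,e=np.histogram(x,np.arange(-.09,.09,.002)); print(yy,len(x),np.percentile(x,[.5,99.5]).round(4),np.median(b[k][:,2]).round(4)," gaps",[round(1000*e[i]+1) for i in range(len(h)) if h[i]<3 and -.07<e[i]<.066])
k=(abs(b[...,0])<.06)&(abs(b[...,2]-.073)<.006)&(abs(b[...,1])<.16); print("y",np.percentile(b[k][:,1],[.5,99.5]).round(4))
E
```

```text
clock: 12.5
tool_pos: [0.5526, -0.0884, 0.2439]
force: [0.9, 0.0, -2.2]
grip_width: 0.0234
gripper_force: 79.4
clock: 13.0
tool_pos: [0.552, -0.0897, 0.2433]
force: [0.3, -0.0, -2.2]
grip_width: 0.0231
gripper_force: 79.6
clock: 13.5
tool_pos: [0.552, -0.0898, 0.2433]
force: [0.0, -0.1, -2.2]
grip_width: 0.0231
gripper_force: 81.7
clock: 13.9
tool_pos: [0.5525, -0.09, 0.2445]
force: [-0.6, -0.8, -2.6]
grip_width: 0.0231
gripper_force: 81.8
t 13.9 pos [ 0.5525 -0.09    0.2445] yaw 95.63 zax [-0.003  0.001 -1.   ] shift [-0.0015 -0.0012 -0.0055] turn -0.16906808331873435 F [-0.6 -0.8 -2.6] w 0.0231 q [-0.29 -0.11  1.75 -0.    1.5  -1.96]
t 13.9 pos [ 0.5527 -0.09    0.245 ] yaw 95.66 zax [-0.002  0.001 -1.   ] shift [-0.0013 -0.0011 -0.005 ] turn -0.14262854606266728 F [-0.5 -0.9 -1.4] w 0.0234 q [-0.29 -0.11  1.75 -0.    1.5  -1.96]
-0.12 992 [-0.0705  0.0133] 0.073  gaps [15, 17, 19, 21, 23, 25, 27, 29, 31, 33, 35, 37, 39, 41, 43, 45, 47, 49, 51, 53, 55, 57, 59, 61, 63, 65]
-0.1 698 [-0.0704  0.0135] 0.073  gaps [-53, -51, -49, -47, -45, -43, -41, -39, -37, -35, -7, -5, -3, -1, 1, 3,
[... 687 characters left out ...]
9, 31, 33, 35, 37, 39, 41, 43, 45, 47, 49, 51, 53, 55, 57, 59, 61, 63, 65]
-0.02 1201 [-0.0702  0.0705] 0.073  gaps [-53, -51, -49, -47, -45, -43, -41, -39, -37, -35, -7, -5, -3, -1, 1, 3, 5, 7, 9, 37, 39, 45, 49, 51]
0 1231 [-0.0701  0.0707] 0.073  gaps [-53, -51, -49, -47, -45, -43, -41, -39, -37, -35, -7, -5, -3, -1, 1, 3, 5, 7, 9, 37, 39, 41, 43, 45, 47, 49, 51]
0.02 1231 [-0.0701  0.0709] 0.073  gaps [-53, -51, -49, -47, -45, -43, -41, -39, -37, -35, -7, -5, -3, -1, 1, 3, 5, 7, 9, 37, 39, 41, 43, 45, 47, 49, 51]
0.04 1218 [-0.07    0.0708] 0.073  gaps [-53, -51, -49, -47, -45, -43, -41, -39, -37, -35, -7, -5, -3, -1, 1, 3, 5, 7, 9, 37, 39, 41, 43, 45, 47, 49, 51, 53]
y [-0.1293  0.1288]
```

View pics/w3.png

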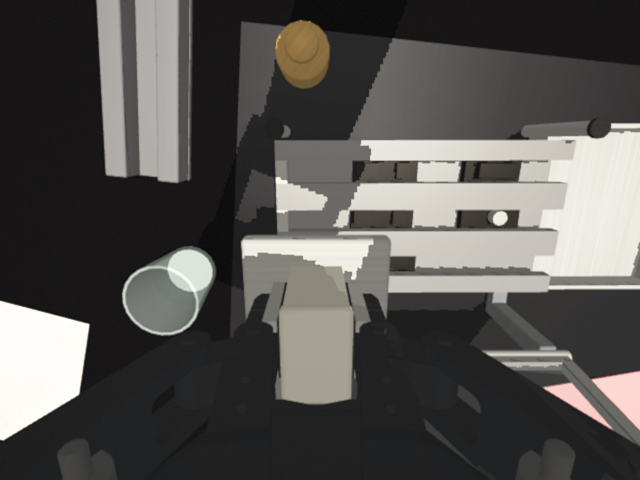

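The view shows the held sole (243–390, 237+), slots −44 and 0 with two pieces each, and slot +44 with one at (400,262). Next I'll measure the scraper's offset in the grip.

```bash
sed -i 's/^B0=.*/B0=np.array([.5445,.0035]);YAW=5.65/' h.py
python3 - <<'E'
from h import *
P=np.load("w3.npz")["P"]; o=bot.get_obs(); p=np.array(o["tool_pos"]);R=np.array(o["orientation"])
t=(P-p)@R
m=np.zeros(P.shape[:2],bool); m[225:330,235:400]=1
for lo in np.arange(-.01,.03,.002):
    k=m&(t[...,2]>=lo)&(t[...,2]<lo+.002); 
    if k.sum()>40: print(round(lo,3),k.sum(),"x",np.percentile(t[k][:,0],[1,99]).round(4),"y",np.percentile(t[k][:,1],[1,99]).round(4))
k=m&(abs(t[...,2]-.009)<.006)
u=t[237:262,250:385][k[237:262,250:385]]; print("plane slope",np.linalg.lstsq(np.c_[u[:,0],u[:,1],np.ones(len(u))],u[:,2],rcond=None)[0].round(4))
k2=k.copy()
xs=[np.max(t[:,c][k[:,c]][:,0]) for c in range(255,380,10) if k[:,c].any()]; ys=[t[np.nonzero(k[:,c])[0],c][np.argmax(t[:,c][k[:,c]][:,0]),1] for c in range(255,380,10) if k[:,c].any()]
print(np.polyfit(ys,xs,1).round(4), np.round(xs,4))
to(*bw(.044,-.092),.2,95.65)
E
```

```text
-0.01 220 x [0.007  0.0131] y [-0.0246  0.0232]
-0.008 203 x [0.0071 0.013 ] y [-0.0238  0.0225]
-0.006 153 x [0.0072 0.013 ] y [-0.018   0.0194]
-0.004 121 x [0.0109 0.0132] y [-0.018   0.0165]
-0.002 93 x [0.0121 0.0131] y [-0.0124  0.0108]
0.0 99 x [0.0119 0.0131] y [-0.0122  0.011 ]
0.002 93 x [0.0119 0.0132] y [-0.0123  0.0111]
0.004 84 x [0.0121 0.013 ] y [-0.0121  0.0109]
0.006 78 x [0.0121 0.013 ] y [-0.0126  0.0109]
0.008 85 x [0.012 0.013] y [-0.0123  0.0107]
0.01 270 x [-0.0067  0.0241] y [-0.0333  0.0323]
0.012 5609 x [-0.0085  0.0253] y [-0.0347  0.0333]
0.014 871 x [-0.0126  0.0259] y [-0.0356  0.0342]
0.016 167 x [0.025 0.026] y [-0.034   0.0332]
0.018 151 x [0.0251 0.026 ] y [-0.0335  0.0327]
plane slope [0.0366 0.0006 0.0125]
[0.0038 0.0256] [0.0256 0.0254 0.0252 0.0262 0.0254 0.0251 0.0255 0.0256 0.0255 0.0256
 0.0259 0.0256 0.0257]
t 13.9 pos [ 0.5527 -0.09    0.245 ] yaw 95.66 zax [-0.002  0.001 -1.   ] shift [-0.0452  0.0018  0.0449] turn 0.0073714539373241905 F [-0.5 -0.9 -1.4] w 0.0234 q [-0.29 -0.11  1.75 -0.    1.5  -1.96]
```

```bash

python3 -m creep '[[-0.023,0.001,0,0,0,0,0],[-0.023,0.001,0,0,0,0,0],[0,0,0.04,0,0,0,0],[0,0,0.04,0,0,0,0],[0,0,0.03,0,0,0,0]]' | grep -v orient
python3 -m creep '[[0,0,0.008,0,0,0,0],[0,0,0,0,0,0,0],[0,0,0,0,0,0,0]]' | grep -v orient
python3 - <<'E'
from h import *
to(*bw(.0446,-.0915),.0965,95.65)
E
```

```text
clock: 14.45
tool_pos: [0.5977, -0.0832, 0.1333]
force: [0.1, -0.3, -2.7]
grip_width: 0.023
gripper_force: 81.9
clock: 14.75
tool_pos: [0.6001, -0.0839, 0.1306]
force: [0.5, -0.3, -1.9]
grip_width: 0.0234
gripper_force: 81.8
t 14.8 pos [ 0.6001 -0.0839  0.1306] yaw 95.77 zax [ 0.003 -0.001 -1.   ] shift [0.0022 0.001  0.0341] turn 0.11770902427309693 F [ 0.5 -0.3 -1.9] w 0.0234 q [-0.26  0.09  1.75 -0.    1.3  -1.93]
```

```bash

python3 -m creep '[[0.001,0.001,0.003,0,0,0,0],[0,0,0,0,0,0,0],[0,0,0,0,0,0,0]]' >/dev/null
python3 - <<'E'
from h import *
to(*bw(.0446,-.0915),.0965,95.65)
im,d,P,c=cloud("wrist"); to(*bw(.0446,-.0915),.0965,95.65)
b=baseframe(P)
k=(abs(b[:,1])<.1)&(b[:,1]>-.04)&(abs(b[:,0])<.09)&(abs(b[:,2]-.073)<.005); x=b[k][:,0]
h,e=np.histogram(x,np.arange(-.09,.09,.001)); print("gaps",[round(1000*e[i]+.5,1) for i in range(len(h)) if h[i]<15 and -.07<e[i]<.066],np.percentile(x,[.5,99.5]))
o=bot.get_obs(); t=(P-np.array(o["tool_pos"]))@np.array(o["orientation"]); m=np.zeros(P.shape[:2],bool); m[225:330,235:400]=1; m&=(abs(t[...,2]-.0125)<.003)
print("sole edge",np.percentile(t[m][:,0],99),np.median(t[m][:,2]))
E
```

```text
t 15.1 pos [ 0.5984 -0.0828  0.1268] yaw 95.8 zax [ 0.002 -0.    -1.   ] shift [ 0.0006 -0.0003  0.0303] turn 0.14875712071631142 F [-0.3  0.1 -2.4] w 0.0232 q [-0.26  0.09  1.76 -0.    1.3  -1.93]
t 15.1 pos [ 0.5982 -0.0828  0.1265] yaw 95.8 zax [ 0.001 -0.    -1.   ] shift [ 0.0004 -0.0003  0.03  ] turn 0.14711892857921782 F [ 0.7 -0.1 -2.5] w 0.023 q [-0.26  0.09  1.76 -0.    1.3  -1.93]
gaps [np.float64(-52.5), np.float64(-51.5), np.float64(-50.5), np.float64(-49.5), np.float64(-48.5), np.float64(-47.5), np.float64(-46.5), np.float64(-45.5), np.float64(-44.5), np.float64(-43.5), np.float64(-42.5), np.float64(-41.5), np.float64(-40.5), np.float64(-39.5), np.float64(-38.5), np.float64(-37.5), np.float64(-36.5), np.float64(-35.5), np.float64(-9.5), np.float64(-8.5), np.float64(-7.5), np.float64(-6.5), np.float64(-5.5), np.float64(-4.5), np.float64(-3.5), np.float64(-2.5), np.float64(-1.5), np.float64(-0.5), np.float64(0.5), np.float64(1.5), np.float64(2.5), np.float64(3.5), np.float64(4.5), np.float64(5.5), np.float64(6.5), np.float64(7.5), np.float64(8.5), np.float64(34.5), np.float64(35.5), np.float64(36.5), np.float64(37.5), np.float64(38.5), np.float64(39.5), np.float64(40.5), np.float64(41.5), np.float64(42.5), np.float64(43.5), np.float64(44.5), np.float64(45.5), np.float64(46.5), np.float64(47.5), np.float64(48.5), np.float64(49.5), np.float64(50.5), np.float64(51.5), np.float64(52.5)] [-0.07081031  0.07025873]
sole edge 0.025638427069173124 0.013179727543998501
```

```bash

python3 -m creep '[[0.0003,0,0.01,0,0,0,0],[0,0,0.01,0,0,0,0],[0,0,0.006,0,0,0,0],[0,0,0.003,0,0,0,0],[0,0,0,0,0,0,0]]'|grep -v orient
python3 -m creep '[[0,0,0,0,0,0,0],[0,0,0,0,0,0,0]]'|grep -v orient
python3 - <<'E'
from h import *
to(*bw(.0446,-.0915),.0965,95.65)
E
```

```text
clock: 15.6
tool_pos: [0.5974, -0.0827, 0.0962]
force: [-0.5, -0.0, -2.8]
grip_width: 0.0234
gripper_force: 82.1
clock: 15.8
tool_pos: [0.5976, -0.0827, 0.0965]
force: [0.5, 0.1, -2.0]
grip_width: 0.0228
gripper_force: 82.1
t 15.8 pos [ 0.5976 -0.0827  0.0965] yaw 95.8 zax [ 0. -0. -1.] shift [-0.0002 -0.0005 -0.    ] turn 0.15345301388894939 F [ 0.5  0.1 -2. ] w 0.0228 q [-0.26  0.12  1.78 -0.    1.25 -1.93]
```

```bash

python3 -m creep '[[0,0.010,0,0,0,0.15,0],[0,0.016,0,0,0,0,0],[0,0.018,0,0,0,0,0],[0,0.018,0,0,0,0,0],[0,0.018,0,0,0,0,0]]'|grep -v orient
python3 -m creep '[[0,0.018,0,0,0,0,0],[0,0.018,0,0,0,0,0],[0,0.018,0,0,0,0,0],[0,0.018,0,0,0,0,0],[0,0.018,0,0,0,0,0]]'|grep -v orient
python3 - <<'E'
from h import *
to(*bw(.0446,.14),.0965,95.65)
E
```

```text
clock: 16.3
tool_pos: [0.5893, -0.0011, 0.0966]
force: [0.9, -0.3, -2.5]
grip_width: 0.0229
gripper_force: 81.9
clock: 16.8
tool_pos: [0.5802, 0.0885, 0.0966]
force: [0.8, -1.0, -2.6]
grip_width: 0.0232
gripper_force: 81.9
t 16.8 pos [0.5802 0.0885 0.0966] yaw 95.71 zax [-0. -0. -1.] shift [-0.0007  0.059   0.0001] turn 0.056623785544317684 F [ 0.8 -1.  -2.6] w 0.0232 q [ 0.02  0.08  1.81 -0.    1.24 -1.65]
```

```bash

python3 -m creep '[[-0.0004,0.012,0,0,0,0,0],[0,0.012,0,0,0,0,0],[0,0.012,0,0,0,0,0],[0,0.012,0,0,0,0,0],[0,0.012,0,0,0,0,0]]'|grep -v orient
python3 -m creep '[[0,0,0,0,0,0,0],[0,0,0,0,0,0,0]]'|grep -v orient
python3 - <<'E'
from h import *
to(*bw(.0446,.14),.0965,95.65)
im,d,P,c=cloud("top")
for r in bot.trace("top","scrap0")[:7]:
    m=r["mask"]&(d>0); p=np.median(P[m],0); b=baseframe(p)[0]; print(round(r["p"],2),r["extent"],b.round(3))
E
```

```text
clock: 17.3
tool_pos: [0.5778, 0.1455, 0.1009]
force: [-4.6, -6.0, 20.8]
grip_width: 0.0232
gripper_force: 84.7
clock: 17.5
tool_pos: [0.578, 0.1464, 0.1015]
force: [-3.8, -3.0, 13.1]
grip_width: 0.0229
gripper_force: 83.5
t 17.5 pos [0.578  0.1464 0.1015] yaw 95.68 zax [ 0.006 -0.001 -1.   ] shift [0.0029 0.0011 0.005 ] turn 0.029908391717071936 F [-3.8 -3.  13.1] w 0.0229 q [ 0.12  0.1   1.79 -0.    1.25 -1.55]
0.5 [255.2, 228.1, 24.1, 7.1] [-0.002  0.071  0.056]
0.47 [300.6, 225.2, 25.2, 10.6] [-0.003 -0.033  0.059]
0.43 [258.3, 250.1, 26.6, 4.8] [-0.047  0.07   0.063]
0.35 [179.4, 117.8, 184.3, 163.5] [ 0.062 -0.009  0.076]
```

```bash
python3 - <<'E'
from h import *
im,d=bot.camera("scene"); g=im[150:320,260:460]; save("s4",cv2.resize(g,None,fx=3.2,fy=3.2,interpolation=cv2.INTER_CUBIC))
E
```

```text
(no output)
```

View pics/s4.png

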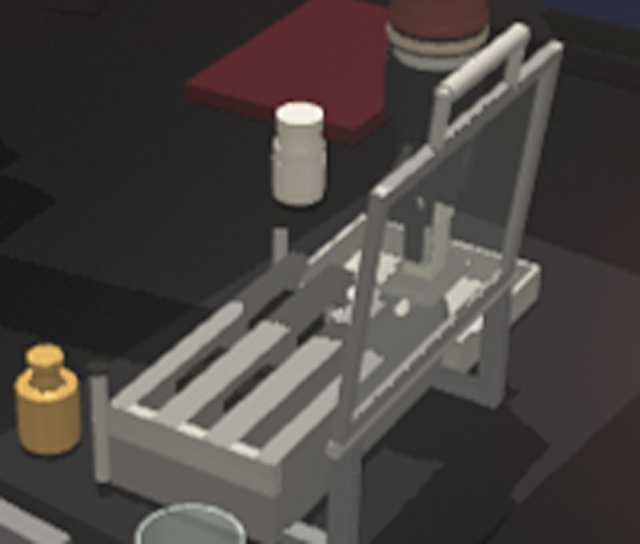

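The view shows the scraper at the open end of slot +44 with an upward force, so the piece probably stands nose-down under the blade. I'll lift and look.

```bash

python3 -m creep '[[0,0,-0.01,0,0,0,0],[0,0,-0.02,0,0,0,0],[0,0,-0.03,0,0,0,0],[0,-0.03,-0.03,0,0,0,0],[0,-0.03,-0.03,0,0,0,0]]'|grep -v orient
python3 -m creep '[[0,-0.03,-0.02,0,0,0,0],[0,-0.03,0,0,0,0,0],[0,0,0,0,0,0,0],[0,0,0,0,0,0,0]]'|grep -v orient
python3 - <<'E'
from h import *
im,d,P,c=cloud("wrist"); save("w5",im)
for r in bot.trace("wrist","scrap0")[:7]:
    m=r["mask"]&(d>0); p=np.median(P[m],0); b=baseframe(p)[0]; print(round(r["p"],2),r["extent"],b.round(3))
E
```

```text
clock: 18.15
tool_pos: [0.5806, 0.0868, 0.2173]
force: [0.8, -0.4, -2.3]
grip_width: 0.0231
gripper_force: 81.9
clock: 18.55
tool_pos: [0.5868, 0.0267, 0.2361]
force: [-1.0, -0.1, -2.3]
grip_width: 0.0232
gripper_force: 81.9
0.97 [344.1, 104.9, 60.7, 27.2] [-0.045  0.068  0.057]
0.86 [227.5, 159.0, 65.5, 21.9] [ 0.    -0.03   0.056]
0.85 [430.3, 193.2, 31.4, 36.1] [0.042 0.147 0.047]
0.76 [224.0, 105.1, 72.8, 24.7] [-0.044 -0.029  0.056]
0.64 [346.8, 158.0, 59.2, 21.1] [-0.     0.073  0.055]
```

View pics/w5.png

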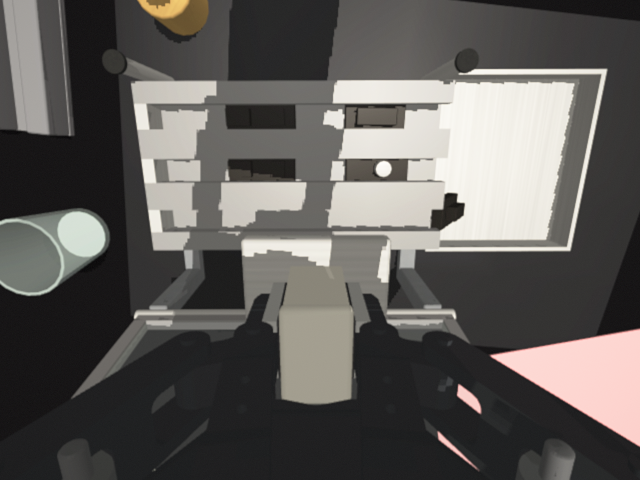

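The piece now stands nose-down in the pan right at the slot's end, at about (448,210). I'll sweep slot +44 again to topple it.

```bash
python3 - <<'E'
from h import *
to(*bw(.0443,.03),.0965,95.65)
im,d,P,c=cloud("wrist"); o=bot.get_obs(); t=(P-np.array(o["tool_pos"]))@np.array(o["orientation"]); m=np.zeros(P.shape[:2],bool); m[225:330,235:400]=1; m&=(abs(t[...,2]-.0125)<.006)
print("sole edge",np.percentile(t[m][:,0],99),np.median(t[m][:,2]),np.percentile(t[m][:,1],[1,99]))
b=baseframe(P); k=(abs(b[:,0]-.044)<.03)&(b[:,1]>.132)&(b[:,1]<.2)&(b[:,2]>.012)&(b[:,2]<.09); print("standing",k.sum(),np.percentile(b[k],[1,50,99],axis=0).round(3))
E
```

```text
t 18.6 pos [0.5866 0.0276 0.2357] yaw 95.69 zax [-0.002  0.001 -1.   ] shift [-0.0002  0.01    0.1392] turn 0.035282646480851554 F [-0.5  0.3 -2.8] w 0.023 q [-0.08 -0.04  1.7   0.    1.48 -1.75]
sole edge 0.025738182930386915 0.013209463369316263 [-0.03490196  0.03358027]
standing 709 [[0.029 0.132 0.014]
 [0.042 0.147 0.047]
 [0.058 0.169 0.053]]
```

```bash

python3 -m creep '[[0,0.01,0.04,0,0,0,0],[0,0,0.04,0,0,0,0],[0,0,0.03,0,0,0,0],[0,0,0.018,0,0,0,0],[0,0,0.0105,0,0,0,0]]'|grep -v orient
python3 -m creep '[[0,0.01,0,0,0,0,0],[0,0.02,0,0,0,0,0],[0,0.02,0,0,0,0,0],[0,0.02,0,0,0,0,0],[0,0.02,0,0,0,0,0]]'|grep -v orient
python3 -m creep '[[0,0.015,0,0,0,0,0],[0,0.01,0,0,0,0,0],[0,0,0,0,0,0,0],[0,0,-0.02,0,0,0,0],[0,0,-0.03,0,0,0,0]]'|grep -v orient
python3 -m creep '[[0,-0.035,-0.03,0,0,0,0],[0,-0.04,-0.03,0,0,0,0],[0,-0.04,0,0,0,0,0],[0,0,0,0,0,0,0],[0,0,0,0,0,0,0]]'|grep -v orient
cat > pan.py <<'E'
from h import *
im,d,P,c=cloud("wrist")
for r in bot.trace("wrist","scrap0")[:7]:
    m=r["mask"]&(d>0); b=baseframe(P[m]); print(round(r["p"],2),np.round(r["extent"]),"med",np.median(b,0).round(3),"min",np.percentile(b,3,axis=0).round(3),"max",np.percentile(b,97,axis=0).round(3))
o=bot.get_obs(); t=(P-np.array(o["tool_pos"]))@np.array(o["orientation"]); m=np.zeros(P.shape[:2],bool); m[225:330,235:400]=1; m&=(abs(t[...,2]-.0125)<.006)
print("sole edge",np.percentile(t[m][:,0],99).round(4),np.median(t[m][:,2]).round(4),np.percentile(t[m][:,1],[1,99]).round(4))
to(*bw(.0003,-.0915),.0965,95.65)
E
python3 pan.py
```

```text
clock: 19.2
tool_pos: [0.584, 0.0379, 0.0957]
force: [-31.7, 1.6, 76.1]
grip_width: 0.0231
gripper_force: 93.2
clock: 19.7
tool_pos: [0.5777, 0.128, 0.0992]
force: [0.5, 0.6, -2.4]
grip_width: 0.0232
gripper_force: 82.0
clock: 20.2
tool_pos: [0.5734, 0.1518, 0.1471]
force: [0.2, 0.4, -2.4]
grip_width: 0.0231
gripper_force: 82.0
clock: 20.7
tool_pos: [0.5863, 0.0366, 0.2086]
force: [0.0, -0.3, -1.9]
grip_width: 0.0234
gripper_force: 82.0
0.91 [335. 158.  69.  23.] med [-0.     0.073  0.055] min [-0.008  0.047  0.054] max [0.009 0.1   0.067]
0.87 [203.  99.  81.  26.] med [-0.044 -0.03   0.056] min [-0.054 -0.056  0.054] max [-0.035 -0.001  0.066]
0.85 [464. 196.  62.  32.] med [0.042 0.198 0.024] min [0.028 0.175 0.018] max [0.056 0.224 0.025]
0.76 [205. 160.  76.  27.] med [-0.    -0.03   0.056] min [-0.009 -0.057  0.054] max [ 0.01  -0.001  0.066]
0.63 [334.  98.  68.  30.] med [-0.045  0.069  0.064] min [-0.054  0.046  0.054] max [-0.037  0.094  0.066]
sole edge 0.0256 0.0129 [-0.0354  0.0332]
t 20.8 pos [0.5858 0.0377 0.2077] yaw 95.7 zax [-0.001  0.001 -1.   ] shift [ 0.0442 -0.1215  0.1111] turn 0.05216575447380478 F [ 0.5 -0.3 -2.5] w 0.023 q [-0.06 -0.02  1.73  0.    1.44 -1.73]
```

The first piece now lies flat in the pan at y≈0.198. Next is the middle slot, with a gentler landing.

```bash

python3 -m creep '[[0.011,-0.03,0,0,0,0,0],[0.011,-0.03,0,0,0,0,0],[0.011,-0.03,0,0,0,0,0],[0.0112,-0.0315,0.02,0,0,0,0],[0,0,0.03,0,0,0,0]]'|grep -v orient
python3 -m creep '[[0,0,0.025,0,0,0,0],[0,0,0.005,0,0,0,0],[0,0,0,0,0,0,0],[0,0,0,0,0,0,0]]'|grep -v orient
python3 - <<'E'
from h import *
to(*bw(.0003,-.0915),.0968,95.65)
E
```

```text
clock: 21.3
tool_pos: [0.5552, -0.0907, 0.1598]
force: [0.8, 1.6, -2.7]
grip_width: 0.0231
gripper_force: 82.0
clock: 21.7
tool_pos: [0.5551, -0.088, 0.1296]
force: [-1.0, -0.1, -2.7]
grip_width: 0.0231
gripper_force: 82.0
t 21.7 pos [ 0.5551 -0.088   0.1296] yaw 95.73 zax [ 0.002 -0.001 -1.   ] shift [0.0013 0.0006 0.0328] turn 0.07814861372955306 F [-1.  -0.1 -2.7] w 0.0231 q [-0.29 -0.01  1.85  0.    1.3  -1.96]
```

```bash

python3 -m creep '[[0.001,0.0005,0.012,0,0,0,0],[0,0,0.01,0,0,0,0],[0,0,0.006,0,0,0,0],[0,0,0.003,0,0,0,0],[0,0,0,0,0,0,0]]'|grep -v orient
python3 -m creep '[[0,0,0,0,0,0,0]]'|grep -v orient
python3 - <<'E'
from h import *
to(*bw(.0003,-.0915),.0968,95.65)
E
```

```text
clock: 22.2
tool_pos: [0.5528, -0.0881, 0.0967]
force: [0.4, 0.1, -1.7]
grip_width: 0.0229
gripper_force: 82.0
clock: 22.3
tool_pos: [0.5532, -0.0883, 0.0972]
force: [-0.3, -1.3, -2.2]
grip_width: 0.023
gripper_force: 82.0
t 22.3 pos [ 0.5532 -0.0883  0.0972] yaw 95.65 zax [ 0. -0. -1.] shift [-0.0007  0.0007  0.0004] turn -0.002646982217584082 F [-0.3 -1.3 -2.2] w 0.023 q [-0.29  0.02  1.88 -0.    1.24 -1.96]
```

```bash

python3 -m creep '[[-0.0005,0.010,0,0,0,0,0],[0,0.016,0,0,0,0,0],[0,0.018,0,0,0,0,0],[0,0.018,0,0,0,0,0],[0,0.018,0,0,0,0,0]]'|grep -v orient
python3 -m creep '[[0,0.018,0,0,0,0,0],[0,0.018,0,0,0,0,0],[0,0.014,0,0,0,0,0],[0,0.01,0,0,0,0,0],[0,0.01,0,0,0,0,0]]'|grep -v orient
python3 -m creep '[[0,0.01,0,0,0,0,0],[0,0.01,0,0,0,0,0],[0,0.01,0,0,0,0,0],[0,0.01,0,0,0,0,0],[0,0.01,0,0,0,0,0]]'|grep -v orient
python3 - <<'E'
from h import *
to(*bw(.0003,.14),.0968,95.65)
E
```

```text
clock: 22.8
tool_pos: [0.5456, -0.0071, 0.0975]
force: [0.8, -1.1, -1.8]
grip_width: 0.0232
gripper_force: 82.2
clock: 23.3
tool_pos: [0.5387, 0.0621, 0.0973]
force: [1.1, -2.1, -1.8]
grip_width: 0.0228
gripper_force: 82.1
clock: 23.8
tool_pos: [0.5336, 0.1119, 0.0969]
force: [-0.2, -0.0, -2.1]
grip_width: 0.0233
gripper_force: 82.1
t 23.8 pos [0.5336 0.1119 0.0969] yaw 95.63 zax [-0.     0.001 -1.   ] shift [-0.0005  0.031   0.0002] turn -0.017174855963560276 F [-0.2 -0.  -2.1] w 0.0233 q [ 0.07 -0.01  1.91  0.    1.24 -1.6 ]
```

```bash

python3 -m creep '[[0,0.012,0,0,0,0,0],[0,0.012,0,0,0,0,0],[0,0.012,0,0,0,0,0],[0,0,0,0,0,0,0]]'|grep -v orient
python3 -m creep '[[0,0,-0.02,0,0,0,0],[0,0,-0.03,0,0,0,0],[0,-0.035,-0.03,0,0,0,0],[0,-0.04,-0.03,0,0,0,0],[0,-0.04,0,0,0,0,0]]'|grep -v orient
python3 -m creep '[[0,0,0,0,0,0,0],[0,0,0,0,0,0,0]]'|grep -v orient
python3 pan.py
```

```text
clock: 24.2
tool_pos: [0.5316, 0.1489, 0.0996]
force: [-1.1, -1.0, 5.7]
grip_width: 0.023
gripper_force: 83.0
clock: 24.7
tool_pos: [0.5445, 0.0323, 0.2131]
force: [1.0, 0.5, -1.7]
grip_width: 0.0231
gripper_force: 82.1
clock: 24.9
tool_pos: [0.5414, 0.0325, 0.2067]
force: [-0.6, 0.7, -3.1]
grip_width: 0.0233
gripper_force: 82.1
0.83 [204. 160.  81.  24.] med [-0.044 -0.028  0.056] min [-0.053 -0.056  0.054] max [-0.035 -0.     0.066]
0.77 [425. 195.  43.  44.] med [-0.004  0.144  0.052] min [-0.017  0.127  0.016] max [0.011 0.172 0.062]
0.75 [460. 242.  56.  32.] med [0.041 0.198 0.024] min [0.028 0.175 0.015] max [0.057 0.224 0.025]
0.74 [465. 196.  65.  41.] med [-0.002  0.199  0.028] min [-0.016  0.176  0.011] max [0.013 0.219 0.041]
0.6 [334. 159.  68.  30.] med [-0.044  0.069  0.064] min [-0.053  0.045  0.054] max [-0.034  0.094  0.066]
sole edge 0.0257 0.0131 [-0.0353  0.0333]
t 25.0 pos [0.541  0.0335 0.2061] yaw 95.7 zax [-0.002  0.001 -1.   ] shift [-0.0009 -0.1218  0.1095] turn 0.04890490438823747 F [-0.6 -0.1 -3.2] w 0.0234 q [-0.08 -0.13  1.83  0.    1.44 -1.75]
```

The second piece in the middle slot stands up again, at (445,215), so I'll repeat the toppling sweep.

```bash

python3 -m creep '[[0,0.01,0.035,0,0,0,0],[0,0,0.03,0,0,0,0],[0,0,0.02,0,0,0,0],[0,0,0.01,0,0,0,0],[0,0,0.006,0,0,0,0]]'|grep -v orient
python3 -m creep '[[0,0.002,0.005,0,0,0,0],[0,0.015,0.002,0,0,0,0],[0,0.02,0,0,0,0,0],[0,0.02,0,0,0,0,0],[0,0.02,0,0,0,0,0]]'|grep -v orient
python3 -m creep '[[0,0.015,0,0,0,0,0],[0,0.015,0,0,0,0,0],[0,0.005,0,0,0,0,0],[0,0,0,0,0,0,0],[0,0,-0.02,0,0,0,0]]'|grep -v orient
python3 -m creep '[[0,0,-0.03,0,0,0,0],[0,-0.04,-0.03,0,0,0,0],[0,-0.04,-0.03,0,0,0,0],[0,-0.04,0,0,0,0,0],[0,0,0,0,0,0,0]]'|grep -v orient
python3 -m creep '[[0,0,0,0,0,0,0],[0,0,0,0,0,0,0]]'|grep -v orient
sed -i 's/^to.*/to(*bw(-.0437,-.0915),.0968,95.65)/' pan.py; python3 pan.py
```

```text
clock: 25.5
tool_pos: [0.5399, 0.0434, 0.1048]
force: [0.2, 0.3, -2.5]
grip_width: 0.0232
gripper_force: 82.0
clock: 26.0
tool_pos: [0.5336, 0.1205, 0.1004]
force: [0.1, -11.4, 3.9]
grip_width: 0.0233
gripper_force: 82.8
clock: 26.5
tool_pos: [0.5268, 0.1534, 0.1156]
force: [-0.2, 0.1, -3.6]
grip_width: 0.0232
gripper_force: 82.0
clock: 27.0
tool_pos: [0.5424, 0.03, 0.2106]
force: [-0.1, 0.3, -2.8]
grip_width: 0.0231
gripper_force: 82.1
clock: 27.2
tool_pos: [0.5408, 0.0347, 0.2081]
force: [0.7, 0.7, -2.4]
grip_width: 0.0232
gripper_force: 82.0
0.87 [429. 194.  65.  33.] med [-0.003  0.176  0.015] min [-0.017  0.146  0.009] max [0.012 0.202 0.025]
0.8 [515. 196.  56.  34.] med [-0.003  0.244  0.026] min [-0.016  0.221  0.017] max [0.012 0.274 0.033]
0.78 [200. 158.  79.  27.] med [-0.043 -0.029  0.057] min [-0.052 -0.056  0.054] max [-0.033 -0.001  0.067]
0.65 [241. 235. 153. 168.] med [-0.013  0.031  0.219] min [-0.026 -0.     0.193] max [0.012 0.063 0.252]
0.63 [330. 160.  65.  27.] med [-0.044  0.069  0.063] min [-0.053  0.045  0.054] max [-0.035  0.094  0.067]
0.63 [456. 243.  61.  32.] med [0.042 0.198 0.024] min [0.029 0.174 0.016] max [0.057 0.224 0.026]
sole edge 0.0258 0.0133 [-0.0351  0.0334]
t 27.3 pos [0.5409 0.0353 0.2082] yaw 95.72 zax [-0.002  0.    -1.   ] shift [ 0.0432 -0.1235  0.1114] turn 0.0722513597319221 F [-0.2 -0.5 -1.6] w 0.0231 q [-0.07 -0.13  1.83  0.    1.44 -1.74]
```

Three pieces lie in the pan. Now slot −44.

```bash

python3 -m creep '[[0.011,-0.03,0,0,0,0,0],[0.011,-0.03,0,0,0,0,0],[0.011,-0.03,0,0,0,0,0],[0.0105,-0.033,0.02,0,0,0,0],[0,0,0.03,0,0,0,0]]'|grep -v orient
python3 -m creep '[[0,0,0.025,0,0,0,0],[0,0,0.005,0,0,0,0],[0,0,0,0,0,0,0],[0,0,0,0,0,0,0],[0,0,0,0,0,0,0]]'|grep -v orient
python3 - <<'E'
from h import *
to(*bw(-.0437,-.0915),.0968,95.65)
E
```

```text
clock: 27.8
tool_pos: [0.5114, -0.0951, 0.1609]
force: [0.2, 0.7, -3.2]
grip_width: 0.023
gripper_force: 82.1
clock: 28.3
tool_pos: [0.5116, -0.0924, 0.1311]
force: [0.3, -0.9, -2.0]
grip_width: 0.0231
gripper_force: 82.0
t 28.3 pos [ 0.5116 -0.0924  0.1311] yaw 95.7 zax [ 0.003 -0.001 -1.   ] shift [0.0016 0.0007 0.0343] turn 0.05010037711487314 F [ 0.3 -0.9 -2. ] w 0.0231 q [-0.32 -0.12  1.95  0.    1.3  -1.99]
```

```bash

python3 -m creep '[[0.0006,0.0005,0.012,0,0,0,0],[0,0,0.01,0,0,0,0],[0,0,0.006,0,0,0,0],[0,0,0.004,0,0,0,0],[0,0,0,0,0,0,0]]'|grep -v orient
python3 -m creep '[[0,0,0,0,0,0,0]]'|grep -v orient
python3 - <<'E'
from h import *
to(*bw(-.0437,-.0915),.0968,95.65)
E
```

```text
clock: 28.8
tool_pos: [0.5094, -0.0919, 0.0966]
force: [-0.7, -1.1, -3.0]
grip_width: 0.0234
gripper_force: 82.1
clock: 28.9
tool_pos: [0.5097, -0.092, 0.097]
force: [0.3, 0.6, -2.7]
grip_width: 0.0228
gripper_force: 82.1
t 28.9 pos [ 0.5097 -0.092   0.097 ] yaw 95.65 zax [ 0. -0. -1.] shift [-0.0003  0.0001  0.0002] turn -0.0020653243586394865 F [ 0.3  0.6 -2.7] w 0.0228 q [-0.32 -0.08  1.98 -0.    1.24 -1.99]
```

```bash

python3 -m creep '[[0,0.010,0,0,0,0,0],[0,0.016,0,0,0,0,0],[0,0.018,0,0,0,0,0],[0,0.018,0,0,0,0,0],[0,0.018,0,0,0,0,0]]'|grep -v orient
python3 -m creep '[[0,0.018,0,0,0,0,0],[0,0.018,0,0,0,0,0],[0,0.014,0,0,0,0,0],[0,0.01,0,0,0,0,0],[0,0.01,0,0,0,0,0]]'|grep -v orient
python3 -m creep '[[0,0.01,0,0,0,0,0],[0,0.01,0,0,0,0,0],[0,0.01,0,0,0,0,0],[0,0.01,0,0,0,0,0],[0,0.01,0,0,0,0,0]]'|grep -v orient
python3 -m creep '[[0,0.012,0,0,0,0,0],[0,0.012,0,0,0,0,0],[0,0.012,0,0,0,0,0],[0,0,0,0,0,0,0]]'|grep -v orient
python3 -m creep '[[0,0,-0.02,0,0,0,0],[0,0,-0.03,0,0,0,0],[0,-0.035,-0.03,0,0,0,0],[0,-0.04,-0.03,0,0,0,0],[0,-0.04,0,0,0,0,0]]'|grep -v orient
python3 -m creep '[[0,0,0,0,0,0,0],[0,0,0,0,0,0,0]]'|grep -v orient
python3 pan.py
```

```text
clock: 29.4
tool_pos: [0.5015, -0.0109, 0.0974]
force: [0.7, -1.6, -1.9]
grip_width: 0.023
gripper_force: 82.1
clock: 29.9
tool_pos: [0.4947, 0.0583, 0.0973]
force: [-0.0, 0.2, -1.8]
grip_width: 0.0233
gripper_force: 82.1
clock: 30.4
tool_pos: [0.4898, 0.1078, 0.097]
force: [0.5, -1.6, -2.0]
grip_width: 0.0232
gripper_force: 82.1
clock: 30.8
tool_pos: [0.486, 0.1446, 0.097]
force: [-0.8, -0.4, -2.8]
grip_width: 0.0233
gripper_force: 82.0
clock: 31.3
tool_pos: [0.5005, 0.0275, 0.213]
force: [0.8, 0.7, -2.1]
grip_width: 0.0233
gripper_force: 82.2
clock: 31.5
tool_pos: [0.4975, 0.028, 0.2069]
force: [-0.6, 0.1, -1.8]
grip_width: 0.0231
gripper_force: 82.1
0.85 [436. 195.  70.  33.] med [-0.046  0.18   0.015] min [-0.06   0.15   0.007] max [-0.03   0.208  0.025]
0.78 [512. 238.  56.  35.] med [-0.004  0.245  0.025] min [-0.017  0.222  0.015] max [0.012 0.275 0.033]
0.75 [455. 283.  58.  30.] med [0.041 0.199 0.024] min [0.028 0.175 0.016] max [0.056 0.224 0.025]
0.67 [440. 238.  52.  31.] med [-0.007  0.178  0.015] min [-0.018  0.15   0.004] max [0.011 0.204 0.025]
0.62 [506. 196.  63.  38.] med [-0.047  0.237  0.024] min [-0.061  0.214  0.016] max [-0.033  0.264  0.025]
sole edge 0.0257 0.013 [-0.0354  0.0331]
t 31.6 pos [0.4972 0.0292 0.2063] yaw 95.68 zax [-0.001  0.001 -1.   ] shift [-0.001  -0.1218  0.1094] turn 0.030440359272887463 F [-0.3  0.4 -3.3] w 0.0228 q [-0.09 -0.24  1.93  0.    1.46 -1.76]
```

All five pieces are in the pan. I'll take the scraper back to the rest.

```bash

python3 -m creep '[[0.012,-0.0409,0,0,0,0,0],[0.012,-0.0409,0,0,0,0,0],[0.012,-0.0409,0,0,0,0,0],[0.012,-0.0409,0,0,0,0,0],[0.012,-0.0409,0,0,0,0,0]]'|grep -v orient
python3 -m creep '[[0.012,-0.0409,0,0,0,0,0],[0.012,-0.0409,0,0,0,0,0],[0,0,0,0,0,8.02,0],[0,0,0,0,0,8.02,0],[0,0,0,0,0,8.02,0]]'|grep -v orient
python3 -m creep '[[0,0,0,0,0,8.02,0],[0,0,0,0,0,8.02,0],[0,0,0,0,0,8.02,0],[0,0,0,0,0,8.02,0],[0,0,0,0,0,8.02,0]]'|grep -v orient
python3 -m creep '[[0,0,0,0,0,8.02,0],[0,0,0,0,0,8.02,0],[0,0,0,0,0,8.02,0],[0,0,0,0,0,8.02,0],[0,0,0,0,0,0,0]]'|grep -v orient
python3 -m creep '[[0,0,0,0,0,0,0],[0,0,0,0,0,0,0]]'|grep -v orient
python3 - <<'E'
from h import *
to(.442,-.264,.0595,-0.5)
im,d,P,c=cloud("wrist"); Z=P[...,2]; save("w6",im)
k=(abs(P[...,0]-.442)<.12)&(abs(P[...,1]+.264)<.06)&(Z>.028)&(Z<.042); rect("rest",P[k])
for xx in(.36,.38,.40,.48,.5,.52):
    m=k&(abs(P[...,0]-xx)<.01); y=P[m][:,1]
    if len(y)>10:
        h,e=np.histogram(y,np.arange(-.31,-.22,.002)); print(xx,len(y),y.min().round(4),y.max().round(4),"gap",[round(e[i]+.001,3) for i in range(len(h)) if h[i]<2 and y.min()<e[i]<y.max()])
E
```

```text
clock: 32.1
tool_pos: [0.4578, -0.181, 0.2065]
force: [1.5, -0.7, -2.5]
grip_width: 0.0234
gripper_force: 82.2
clock: 32.6
tool_pos: [0.4425, -0.2637, 0.2061]
force: [0.3, 0.9, -2.5]
grip_width: 0.0232
gripper_force: 82.3
clock: 33.1
tool_pos: [0.4427, -0.2632, 0.2062]
force: [-1.0, 0.1, -2.8]
grip_width: 0.0231
gripper_force: 82.3
clock: 33.6
tool_pos: [0.4427, -0.2633, 0.2063]
force: [-0.0, 0.8, -3.1]
grip_width: 0.023
gripper_force: 82.3
clock: 33.8
tool_pos: [0.4425, -0.2641, 0.2068]
force: [-0.2, 0.5, -2.8]
grip_width: 0.0228
gripper_force: 82.3
t 33.8 pos [ 0.4425 -0.2641  0.2068] yaw -0.42 zax [-0.  0. -1.] shift [ 1.000e-04 -4.000e-04  1.473e-01] turn 0.07698077304057449 F [-0.2  0.5 -2.8] w 0.0228 q [-0.68 -0.2   1.89  0.    1.45 -0.68]
rest 6771 c [ 442.5 -264. ] size [ 71.7 190.4] ang 89.45 z [0.0309 0.0354 0.0367] mean [ 0.4429 -0.25    0.0351]
0.36 1032 -0.2991 -0.2272 gap [np.float64(-0.277), np.float64(-0.275), np.float64(-0.273), np.float64(-0.271), np.float64(-0.269), np.float64(-0.267), np.float64(-0.265), np.float64(-0.263), np.float64(-0.261), np.float64(-0.259), 
[... 967 characters left out ...]
, np.float64(-0.259), np.float64(-0.257), np.float64(-0.255), np.float64(-0.253), np.float64(-0.251)]
0.5 626 -0.2831 -0.2288 gap [np.float64(-0.277), np.float64(-0.275), np.float64(-0.273), np.float64(-0.271), np.float64(-0.269), np.float64(-0.267), np.float64(-0.265), np.float64(-0.263), np.float64(-0.261), np.float64(-0.259), np.float64(-0.257), np.float64(-0.255), np.float64(-0.253), np.float64(-0.251)]
0.52 1011 -0.3004 -0.229 gap [np.float64(-0.277), np.float64(-0.275), np.float64(-0.273), np.float64(-0.271), np.float64(-0.269), np.float64(-0.267), np.float64(-0.265), np.float64(-0.263), np.float64(-0.261), np.float64(-0.259), np.float64(-0.257), np.float64(-0.255), np.float64(-0.253)]
```

View pics/w6.png

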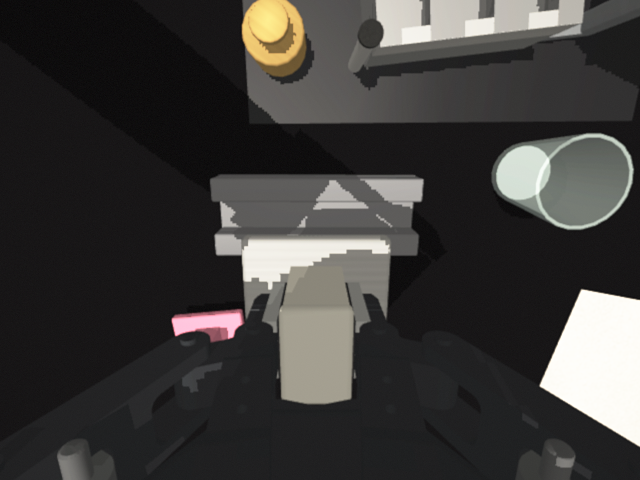

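The held scraper is centred over the rest's groove, with the rest at (215–420, 175–255). Lowering it.

```bash

python3 -m creep '[[0,0,0.03,0,0,0,0],[0,0,0.03,0,0,0,0],[0,0,0.03,0,0,0,0],[0,0,0.025,0,0,0,0],[0,0,0.015,0,0,0,0]]'|grep -v orient
python3 -m creep '[[0,0,0.006,0,0,0,0],[0,0,0.005,0,0,0,0],[0,0,0.004,0,0,0,0],[0,0,0.001,0,0,0,0],[0,0,0,0,0,0,0]]'|grep -v orient
python3 - <<'E'
from h import *
to(.442,-.264,.059,-0.5)
E
```

```text
clock: 34.35
tool_pos: [0.4412, -0.2638, 0.0747]
force: [-0.4, 0.2, -2.4]
grip_width: 0.0233
gripper_force: 82.3
clock: 34.85
tool_pos: [0.4427, -0.2651, 0.0619]
force: [-0.1, 0.6, -2.5]
grip_width: 0.0233
gripper_force: 82.3
t 34.9 pos [ 0.4427 -0.2651  0.0619] yaw -0.58 zax [ 0.001 -0.001 -1.   ] shift [ 0.0011 -0.0007  0.0029] turn -0.08131076236438162 F [-0.1  0.6 -2.5] w 0.0233 q [-0.68 -0.04  2.   -0.    1.18 -0.67]
```

```bash

python3 -m creep '[[0,0,0.0015,0,0,0,0],[0,0,0.001,0,0,0,0],[0,0,0.001,0,0,0,0],[0,0,0,0,0,0,0]]'|grep -v orient
python3 -m creep '[[0,0,0,0,0,0,0.04],[0,0,0,0,0,0,0.06],[0,0,0,0,0,0,0.06],[0,0,0,0,0,0,0.06],[0,0,0,0,0,0,0.06]]'|grep -v orient
python3 -m creep '[[0,0,-0.02,0,0,0,0.06],[0,0,-0.03,0,0,0,0.06],[0,0,-0.04,0,0,0,0.06],[0,0,-0.04,0,0,0,0.06],[-0.03,0,-0.02,0,0,0,0.06]]'|grep -v orient
python3 -m creep '[[-0.03,0,0,0,0,0,0.06],[0,0,0,0,0,0,0.06],[0,0,0,0,0,0,0.06]]'|grep -v orient
python3 - <<'E'
from h import *
im,d,P,c=cloud("wrist"); Z=P[...,2]
n=np.hypot(P[...,0]-.442,P[...,1]+.264)<.06
rect("cap",P[n&(Z>.085)&(Z<.115)]); rect("sole",P[n&(Z>.0415)&(Z<.055)])
to(.442,-.264,.3,5.65)
# cover handle now, top and wrist irrelevant: fit from top cam
im,d,P,c=cloud("top"); b=baseframe(P); k=(b[:,2]>.325)&(b[:,2]<.36)&(abs(b[:,1])<.07)&(b[:,0]>.05); print("handle",k.sum(),b[k].mean(0).round(4),np.percentile(b[k],[2,98],axis=0).round(3))
for r in bot.trace("top","scrap0")[:7]:
    m=r["mask"]&(d>0); q=baseframe(P[m]); print(round(r["p"],2),np.median(q,0).round(3))
E
```

```text
clock: 35.25
tool_pos: [0.4425, -0.2649, 0.0588]
force: [-3.3, 2.7, 5.3]
grip_width: 0.0229
gripper_force: 83.1
clock: 35.75
tool_pos: [0.4423, -0.2647, 0.0575]
force: [-0.7, 0.4, -0.3]
grip_width: 0.0597
gripper_force: 0.0
clock: 36.25
tool_pos: [0.4435, -0.2941, 0.212]
force: [0.5, -1.0, -0.4]
grip_width: 0.0599
gripper_force: 0.0
clock: 36.55
tool_pos: [0.4414, -0.3247, 0.2071]
force: [0.2, 0.4, -0.3]
grip_width: 0.0602
gripper_force: 0.0
cap 1895 c [ 403.1 -268.3] size [24.3 36. ] ang 11.11 z [0.099  0.1011 0.1023] mean [ 0.4039 -0.2678  0.1007]
sole 2098 c [ 411.8 -266.5] size [52.3 49.9] ang 11.07 z [0.0438 0.0451 0.0464] mean [ 0.4218 -0.263   0.0451]
t 36.6 pos [ 0.4413 -0.3241  0.2068] yaw -0.6 zax [-0.001  0.001 -1.   ] shift [ 0.0603 -0.     -0.0932] turn -6.249395014329735 F [ 0.   0.7 -0.6] w 0.0601 q [-0.77 -0.12  1.82  0.    1.44 -0.76]
handle 481 [ 1.423e-01 -1.000e-04  3.482e-01] [[ 0.137 -0.057  0.331]
 [ 0.15   0.057  0.355]]
0.82 [-0.006  0.247  0.025]
0.77 [0.039 0.202 0.024]
0.68 [-0.049  0.178  0.016]
0.66 [-0.051  0.237  0.024]
0.63 [-0.008  0.172  0.016]
0.34 [-0.189  0.325  0.082]
```

The scraper has been knocked to (0.403, −0.268), twisted 11°. It's still in the rest within limits, but I'll put it back at the middle.

```bash

python3 -m creep '[[0.0277,-0.0194,0,0,0,0,0.06],[0.0277,-0.0194,0,0,0,0,0.06],[0,0,0,0,0,-5.85,0.06],[0,0,0.02,0,0,-5.85,0.06],[0,0,0.03,0,0,0,0.06]]'|grep -v orient
python3 -m creep '[[0,0,0,0,0,0,0.06],[0,0,0,0,0,0,0.06],[0,0,0,0,0,0,0.06]]'|grep -v orient
python3 - <<'E'
from h import *
to(.4035,-.268,.0575,11.1)
im,d,P,c=cloud("wrist"); o=bot.get_obs(); t=(P-np.array(o["tool_pos"]))@np.array(o["orientation"]); Z=P[...,2]; n=np.hypot(P[...,0]-.4,P[...,1]+.266)<.05
rect("cap",P[n&(Z>.092)&(Z<.108)]);rect("sole",P[n&(Z>.0415)&(Z<.055)])
k=n&(Z>.0415)&(Z<.055); print("sole tool",np.percentile(t[k],[1,99],axis=0).round(4))
E
```

```text
clock: 37.2
tool_pos: [0.4046, -0.2689, 0.1592]
force: [1.2, 0.2, 0.4]
grip_width: 0.0601
gripper_force: 0.0
clock: 37.5
tool_pos: [0.4041, -0.2692, 0.1591]
force: [-0.2, -0.2, -0.1]
grip_width: 0.0598
gripper_force: 0.0
t 37.5 pos [ 0.4041 -0.2692  0.1591] yaw 11.13 zax [ 0.002 -0.001 -1.   ] shift [ 0.0015 -0.0005  0.1016] turn 0.03048492681644177 F [-0.2 -0.2 -0.1] w 0.0598 q [-0.74 -0.24  2.01  0.    1.37 -0.94]
cap 2275 c [ 403.1 -268.9] size [23.7 36.2] ang 11.97 z [0.1003 0.1017 0.1028] mean [ 0.4031 -0.268   0.1017]
sole 4200 c [ 403.3 -268.8] size [70.2 49.5] ang 10.95 z [0.0444 0.0458 0.047 ] mean [ 0.4025 -0.2646  0.0458]
sole tool [[-0.0231 -0.0353  0.1088]
 [ 0.0255  0.0332  0.1158]]
```

```bash

python3 -m creep '[[0,-0.001,0.03,0,0,0,0.06],[0,0,0.03,0,0,0,0.06],[0,0,0.02,0,0,0,0.06],[0,0,0.013,0,0,0,0.06],[0,0,0.007,0,0,0,0.06]]'|grep -v orient
python3 -m creep '[[0,0,0,0,0,0,0.06],[0,0,0,0,0,0,0],[0,0,0,0,0,0,0],[0,0,0,0,0,0,0],[0,0,0,0,0,0,0]]' 60|grep -v orient
python3 -m creep '[[0,0,-0.01,0,0,0,0],[0,0,-0.01,0,0,0,0],[0,0,0,0,0,5.8,0],[0,0,0,0,0,5.8,0],[0,0,0,0,0,0,0]]'|grep -v orient
python3 - <<'E'
from h import *
to(.442,-.264,.0585,-.5)
E
```

```text
clock: 38.05
tool_pos: [0.4026, -0.2693, 0.0574]
force: [0.7, 0.1, 0.4]
grip_width: 0.0598
gripper_force: 0.0
clock: 38.55
tool_pos: [0.4033, -0.2698, 0.059]
force: [0.0, 0.7, 5.1]
grip_width: 0.0231
gripper_force: 59.1
clock: 39.05
tool_pos: [0.4024, -0.269, 0.078]
force: [-0.1, 0.5, -2.1]
grip_width: 0.0233
gripper_force: 59.2
t 39.0 pos [ 0.4024 -0.269   0.078 ] yaw -0.47 zax [ 0. -0. -1.] shift [0.0054 0.0396 0.0195] turn 0.026289752008622713 F [-0.1  0.5 -2.1] w 0.0233 q [-0.74 -0.14  2.07 -0.    1.21 -0.73]
```

```bash

python3 -m creep '[[0.002,0.0132,0,0,0,0,0],[0.002,0.0132,0,0,0,0,0],[0.001,0.0132,0,0,0,0,0],[0,0,0,0,0,0,0],[0,0,0.008,0,0,0,0]]'|grep -v orient
python3 -m creep '[[0,0,0.005,0,0,0,0],[0,0,0.003,0,0,0,0],[0,0,0.001,0,0,0,0],[0,0,0.001,0,0,0,0],[0,0,0.001,0,0,0,0]]'|grep -v orient
python3 -m creep '[[0,0,0.0005,0,0,0,0],[0,0,0,0,0,0,0]]'|grep -v orient
```

```text
clock: 39.55
tool_pos: [0.4435, -0.2649, 0.0704]
force: [0.0, 0.0, -3.0]
grip_width: 0.0235
gripper_force: 59.7
clock: 40.05
tool_pos: [0.4421, -0.2646, 0.059]
force: [-2.1, 1.2, 3.6]
grip_width: 0.0232
gripper_force: 60.3
clock: 40.25
tool_pos: [0.4421, -0.2647, 0.059]
force: [-4.3, 1.9, 5.1]
grip_width: 0.023
gripper_force: 60.4
```

```bash

python3 -m creep '[[0,0,0,0,0,0,0.04],[0,0,0,0,0,0,0.06],[0,0,0,0,0,0,0.06],[0,0,0,0,0,0,0.06],[0,0,-0.02,0,0,0,0.06]]'|grep -v orient
python3 -m creep '[[0,0,-0.03,0,0,0,0.06],[0,0,-0.04,0,0,0,0.06],[-0.02,0,-0.04,0,0,0,0.06],[-0.03,0,-0.02,0,0,0,0.06],[0,0,0,0,0,0,0.06]]'|grep -v orient
python3 -m creep '[[0,0,0,0,0,0,0.06],[0,0,0,0,0,0,0.06]]'|grep -v orient
cat > chk.py <<'E'
from h import *
im,d,P,c=cloud("wrist"); Z=P[...,2]
n=(abs(P[...,0]-.442)<.1)&(abs(P[...,1]+.264)<.045)
rect("cap",P[n&(Z>.085)&(Z<.115)]); rect("sole",P[n&(Z>.0415)&(Z<.055)])
to(.6905,.018,.42,5.65)
E
python3 chk.py
```

```text
clock: 40.75
tool_pos: [0.4402, -0.2629, 0.0753]
force: [-0.1, 0.2, 0.1]
grip_width: 0.0597
gripper_force: 0.0
clock: 41.25
tool_pos: [0.4433, -0.3184, 0.2132]
force: [0.4, 0.1, -0.2]
grip_width: 0.0596
gripper_force: 0.0
clock: 41.45
tool_pos: [0.441, -0.3133, 0.2062]
force: [0.6, -0.3, -1.2]
grip_width: 0.0598
gripper_force: 0.0
cap 1818 c [ 441.8 -263.8] size [35.7 24. ] ang 89.57 z [0.0998 0.1013 0.1025] mean [ 0.4418 -0.2632  0.1012]
sole 3164 c [ 441.8 -263.5] size [49.1 69.9] ang 89.5 z [0.044  0.0453 0.0465] mean [ 0.4417 -0.2608  0.0453]
t 41.5 pos [ 0.441  -0.3131  0.206 ] yaw -0.45 zax [-0.002  0.003 -1.   ] shift [ 0.3336  0.2464 -0.2137] turn -6.101516131366282 F [-0.7  0.8  0.9] w 0.06 q [-0.76 -0.13  1.83  0.    1.44 -0.75]
```

```bash

python3 -m creep '[[0,0,-0.0427,0,0,0,0.036],[0,0,-0.0427,0,0,0,0.036],[0,0,-0.0427,0,0,0,0.036],[0,0,-0.0427,0,0,0,0.036],[0,0,-0.0427,0,0,0,0.036]]'|grep -v orient
for i in 1 2; do python3 -m creep '[[0.0334,0.0246,0,0,0,0,0.036],[0.0334,0.0246,0,0,0,0,0.036],[0.0334,0.0246,0,0,0,0,0.036],[0.0334,0.0246,0,0,0,0,0.036],[0.0334,0.0246,0,0,0,0,0.036]]'|grep -v orient; done
python3 -m creep '[[0,0,0,0,0,-6.1,0.036],[0,0,0,0,0,0,0.036],[0,0,0,0,0,0,0.036],[0,0,0,0,0,0,0.036]]'|grep -v orient
python3 - <<'E'
from h import *
im,d,P,c=cloud("wrist"); b=baseframe(P); save("w7",im)
k=(b[:,2]>.33)&(b[:,2]<.37)&(abs(b[:,1])<.07)&(b[:,0]>.1)&(b[:,0]<.19); 
h=P.reshape(-1,3)[k]; print(k.sum(),b[k].mean(0).round(4),np.percentile(b[k],[2,98],axis=0).round(4),h.mean(0))
to(.6905,.018,.329,5.65)
E
```

```text
clock: 42.0
tool_pos: [0.4415, -0.3133, 0.4216]
force: [0.4, -0.2, 0.9]
grip_width: 0.0357
gripper_force: 0.0
clock: 42.5
tool_pos: [0.5666, -0.1462, 0.4199]
force: [0.6, -0.8, 0.4]
grip_width: 0.0362
gripper_force: 0.0
clock: 43.0
tool_pos: [0.6908, 0.0199, 0.4196]
force: [-0.5, -0.5, 0.6]
grip_width: 0.0357
gripper_force: 0.0
clock: 43.4
tool_pos: [0.69, 0.017, 0.4214]
force: [-0.1, -0.5, 1.5]
grip_width: 0.0362
gripper_force: 0.0
3712 [0.1477 0.006  0.3507] [[ 0.1412 -0.0523  0.3463]
 [ 0.1543  0.0579  0.3531]] [0.69088733 0.02399637 0.3506534 ]
t 43.5 pos [0.6901 0.0169 0.4217] yaw 5.5 zax [-0. -0. -1.] shift [0.0011 0.0005 0.0927] turn -0.1500175021444221 F [-0.3 -0.4  0.5] w 0.036 q [-0.08  0.17  1.18 -0.    1.8  -0.18]
```

View pics/w7.png

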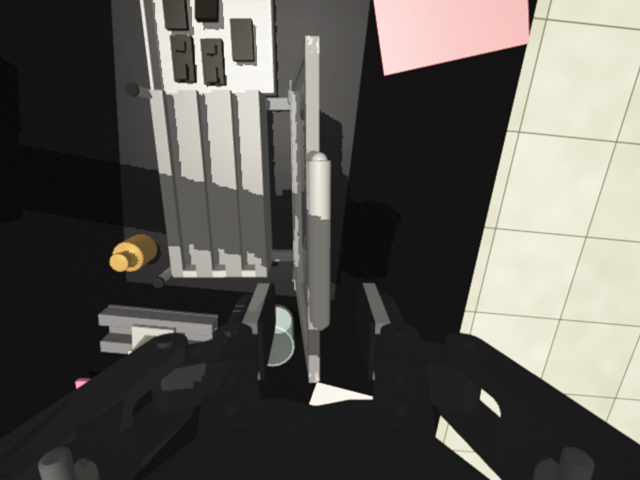

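The wrist view shows all five pieces in the pan (165–250, 0–85), the slots empty, the scraper in its rest and the bar at column 318 between the fingers. I'll grip the bar.

```bash

python3 -m creep '[[0,0.0005,0.03,0,0,0,0.036],[0,0,0.03,0,0,0,0.036],[0,0,0.02,0,0,0,0.036],[0,0,0.01,0,0,0,0.036],[0,0,0.003,0,0,0,0.036]]'|grep -v orient
python3 -m creep '[[0,0,0,0,0,0,0.036],[0,0,0,0,0,0,0],[0,0,0,0,0,0,0],[0,0,0,0,0,0,0],[0,0,0,0,0,0,0]]' 25|grep -v orient
python3 - <<'E'
from h import *
to(.691,.018,.3267,5.65)
A=list(np.arange(1.686,.32,-.07)); A+=list(np.arange(A[-1]-.03,-.03,-.03))
pts=np.array([(120-240*np.cos(t),240*np.sin(t)) for t in A])/1000
for i,k in enumerate(np.diff(pts,axis=0)): print("[0,%.4f,%.4f,0,0,0,0],"%(k[0],-k[1]),end="\n" if i%5==4 else "")
print(A[-1])
E
```

```text
clock: 43.95
tool_pos: [0.6904, 0.017, 0.3274]
force: [1.0, -0.0, 0.3]
grip_width: 0.0361
gripper_force: 0.0
clock: 44.45
tool_pos: [0.6917, 0.0174, 0.3307]
force: [-0.3, -0.6, 5.1]
grip_width: 0.0128
gripper_force: 24.7
t 44.5 pos [0.6917 0.0174 0.3307] yaw 5.61 zax [ 0.003 -0.    -1.   ] shift [ 0.0007 -0.0006  0.004 ] turn -0.041806279490131715 F [-0.3 -0.6  5.1] w 0.0128 q [-0.08  0.17  1.32 -0.    1.64 -0.18]
[0,-0.0167,-0.0013,0,0,0,0],[0,-0.0168,-0.0002,0,0,0,0],[0,-0.0168,0.0010,0,0,0,0],[0,-0.0167,0.0022,0,0,0,0],[0,-0.0165,0.0033,0,0,0,0],
[0,-0.0162,0.0045,0,0,0,0],[0,-0.0158,0.0056,0,0,0,0],[0,-0.0154,0.0067,0,0,0,0],[0,-0.0149,0.0078,0,0,0,0],[0,-0.0143,0.0088,0,0,0,0],
[0,-0.0137,0.0098,0,0,0,0],[0,-0.0130,0.0107,0,0,0,0],[0,-0.0122,0.0116,0,0,0,0],[0,-0.0113,0.0124,0,0,0,0],[0,-0.0104,0.0132,0,0,0,0],
[0,-0.0095,0.0139,0,0,0,0],[0,-0.0085,0.0145,0,0,0,0],[0,-0.0075,0.0150,0,0,0,0],[0,-0.0064,0.0155,0,0,0,0],[0,-0.0024,0.0068,0,0,0,0],
[0,-0.0022,0.0069,0,0,0,0],[0,-0.0020,0.0069,0,0,0,0],[0,-0.0018,0.0070,0,0,0,0],[0,-0.0016,0.0070,0,0,0,0],[0,-0.0014,0.0071,0,0,0,0],
[0,-0.0012,0.0071,0,0,0,0],[0,-0.0009,0.0071,0,0,0,0],[0,-0.0007,0.0072,0,0,0,0],[0,-0.0005,0.0072,0,0,0,0],[0,-0.0003,0.0072,0,0,0,0],
[0,-0.0001,0.0072,0,0,0,0],-0.004000000000001558
```

```bash

python3 -m creep '[[0,-0.010,-0.0008,0,0,0,0],[0,-0.0168,-0.0006,0,0,0,0],[0,-0.0168,0.0005,0,0,0,0],[0,-0.0168,0.0016,0,0,0,0],[0,-0.0166,0.0028,0,0,0,0]]'|grep -v orient
python3 -m creep '[[0,-0.0164,0.004,0,0,0,0],[0,-0.016,0.005,0,0,0,0],[0,-0.0156,0.0062,0,0,0,0],[0,-0.0152,0.0073,0,0,0,0],[0,-0.0146,0.0083,0,0,0,0]]'|grep -v orient
python3 - <<'E'
from h import *
o=bot.get_obs(); p=np.array(o["tool_pos"]); b=baseframe(p[None])[0]; print(b, "a",np.arctan2(b[2]+.0187-.107,.12-b[0]),"r",np.hypot(b[2]+.0187-.107,.12-b[0]))
E
```

```text
clock: 44.95
tool_pos: [0.6151, 0.0097, 0.3271]
force: [2.7, -1.4, 6.7]
grip_width: 0.0127
gripper_force: 25.7
clock: 45.45
tool_pos: [0.5373, 0.002, 0.295]
force: [1.6, -1.4, 3.6]
grip_width: 0.0128
gripper_force: 25.5
[-0.00732891 -0.00075435  0.29499808] a 1.0186849869926724 r 0.24276891747937623
```

```bash

python3 -m creep '[[0,-0.014,0.0093,0,0,0,0],[0,-0.0133,0.0103,0,0,0,0],[0,-0.0126,0.0112,0,0,0,0],[0,-0.0117,0.012,0,0,0,0],[0,-0.0108,0.0128,0,0,0,0]]'|grep -v orient
python3 -m creep '[[0,-0.01,0.0136,0,0,0,0],[0,-0.009,0.0142,0,0,0,0],[0,-0.008,0.0148,0,0,0,0],[0,-0.005,0.011,0,0,0,0],[0,-0.0033,0.0085,0,0,0,0]]'|grep -v orient
python3 - <<'E'
from h import *
o=bot.get_obs(); p=np.array(o["tool_pos"]); b=baseframe(p[None])[0]; print(b, "a",np.arctan2(b[2]+.0187-.107,.12-b[0]),"r",np.hypot(b[2]+.0187-.107,.12-b[0]),o["clock"])
E
```

```text
clock: 45.95
tool_pos: [0.4752, -0.004, 0.2391]
force: [2.1, -1.7, 0.2]
grip_width: 0.0129
gripper_force: 24.8
clock: 46.45
tool_pos: [0.4401, -0.0075, 0.1763]
force: [4.5, -1.2, 0.3]
grip_width: 0.013
gripper_force: 24.5
[-0.1049602  -0.00062413  0.17628296] a 0.37281444749669024 r 0.2415535005382486 46.45
```

```bash

python3 -m creep '[[0,-0.0025,0.0067,0,0,0,0],[0,-0.0023,0.0068,0,0,0,0],[0,-0.0021,0.0069,0,0,0,0],[0,-0.0019,0.0069,0,0,0,0],[0,-0.0017,0.007,0,0,0,0]]'|grep -v orient
python3 -m creep '[[0,-0.0015,0.007,0,0,0,0],[0,-0.0012,0.0071,0,0,0,0],[0,-0.001,0.006,0,0,0,0],[0,-0.0005,0.005,0,0,0,0],[0,-0.0003,0.004,0,0,0,0]]'|grep -v orient
python3 - <<'E'
from h import *
o=bot.get_obs(); p=np.array(o["tool_pos"]); b=baseframe(p[None])[0]; print(b, "a",np.arctan2(b[2]+.0187-.107,.12-b[0]),"r",np.hypot(b[2]+.0187-.107,.12-b[0]),o["clock"])
E
```

```text
clock: 46.95
tool_pos: [0.4305, -0.0084, 0.1429]
force: [6.5, -1.8, -0.2]
grip_width: 0.0128
gripper_force: 24.4
clock: 47.45
tool_pos: [0.4264, -0.0088, 0.1141]
force: [6.3, -1.0, 1.2]
grip_width: 0.0132
gripper_force: 24.5
[-0.11873768 -0.00065801  0.11410549] a 0.1076733472835493 r 0.24012830753602507 47.45
```

```bash

python3 -m creep '[[0,-0.0002,0.005,0,0,0,0],[0,-0.0001,0.005,0,0,0,0],[0,0,0.005,0,0,0,0],[0,0,0.005,0,0,0,0],[0,0,0.003,0,0,0,0]]'|grep -v orient
python3 -m creep '[[0,0,0.003,0,0,0,0],[0,0,0.002,0,0,0,0],[0,0,0,0,0,0,0]]'|grep -v orient
python3 - <<'E'
from h import *
o=bot.get_obs(); p=np.array(o["tool_pos"]); b=baseframe(p[None])[0]; print(b, "a",np.arctan2(b[2]+.0187-.107,.12-b[0]),o["clock"])
E
```

```text
clock: 47.95
tool_pos: [0.4259, -0.009, 0.0957]
force: [-15.8, 1.9, 42.9]
grip_width: 0.0127
gripper_force: 28.7
clock: 48.25
tool_pos: [0.4259, -0.0093, 0.0926]
force: [-18.7, 0.2, 41.5]
grip_width: 0.0128
gripper_force: 30.2
[-0.11930427 -0.00110121  0.09258704] a 0.017912664060090684 48.25
```

The cover has met its stop. I'll release and verify.

```bash

python3 -m creep '[[0,0,-0.002,0,0,0,0],[0,0,0,0,0,0,0.034],[0,0,0,0,0,0,0.034],[0,0,0,0,0,0,0.034],[0,0,0,0,0,0,0.034]]'|grep -v orient
python3 -m creep '[[0,0,-0.005,0,0,0,0.034],[0,0,-0.01,0,0,0,0.034],[0,0,-0.03,0,0,0,0.034],[0,0,-0.04,0,0,0,0.034],[0,0,-0.04,0,0,0,0.034]]'|grep -v orient
python3 -m creep '[[0,0,-0.02,0,0,0,0.034],[0,0,0,0,0,0,0.034],[0,0,0,0,0,0,0.034],[0,0,0,0,0,0,0.034]]'|grep -v orient
python3 - <<'E'
from h import *
im,d,P,c=cloud("wrist"); b=baseframe(P); to(.42,-.009,.23)
h=(b[:,0]>-.126)&(b[:,0]<-.112)&(abs(b[:,1])<.045)&(b[:,2]>.09)&(b[:,2]<.14); print("handle top z",h.sum(),np.percentile(b[h][:,2],[50,95]).round(4))
k=(b[:,0]>-.08)&(b[:,0]<.12)&(abs(b[:,1]-.05)<.08)&(b[:,2]>.095)&(b[:,2]<.15); A=np.c_[b[k][:,:2],np.ones(k.sum())]
print("panel plane",np.linalg.lstsq(A,b[k][:,2],rcond=None)[0].round(4),k.sum())
im,d,P,c=cloud("top"); save("t8",im[140:360,130:500]); Z=P[...,2]
n=np.hypot(P[...,0]-.442,P[...,1]+.264)<.06
rect("cap",P[n&(Z>.085)&(Z<.115)])
E
```

```text
clock: 48.75
tool_pos: [0.4234, -0.0084, 0.086]
force: [0.3, 0.4, 0.2]
grip_width: 0.0342
gripper_force: 0.0
clock: 49.25
tool_pos: [0.424, -0.0086, 0.214]
force: [0.5, -0.9, 1.0]
grip_width: 0.0339
gripper_force: 0.0
clock: 49.65
tool_pos: [0.4236, -0.0085, 0.2306]
force: [0.9, 0.4, 0.3]
grip_width: 0.0339
gripper_force: 0.0
t 49.7 pos [ 0.4235 -0.0085  0.2303] yaw 5.61 zax [-0.003  0.001 -1.   ] shift [-0.0001 -0.0036  0.0003] turn None F [-0.4  0.5 -0.1] w 0.0339 q [-0.2  -0.46  2.05 -0.    1.55 -0.29]
handle top z 1905 [0.1124 0.1139]
panel plane [-1.00e-04  2.10e-03  1.09e-01] 58808
cap 187 c [ 437.8 -265.1] size [37.  25.8] ang 88.72 z [0.096  0.1017 0.1061] mean [ 0.4369 -0.2643  0.1014]
```

View pics/t8.png

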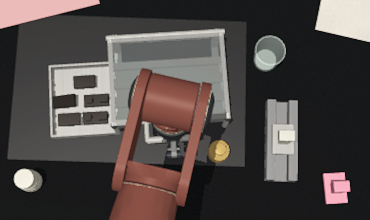

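The panel is level (slope 0.000), so the cover is shut. All five pieces are in the pan, the scraper is at the middle of its rest, and the jar, beaker and weight are where they were. Handing in.

```bash
python3 -c "
from plant import bot
print(bot.job_done())"
```

```text
the job is handed in; nothing more can be done
None
```

Job handed in at about 50 s: all five pieces of scrap are in the catch pan, the scraper stands at the middle of its rest (put back once after it was knocked aside), and the cover measures fully shut; the hand-in returned no verdict.

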